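# Close and lock the microscope lamp unit

### The job

The lamp unit for the microscope has a fresh bulb and fuse: press both of its hinged covers, the wide one and the narrow one, down until each clicks and stays shut by itself. Then take the flat-bladed key from its stand, fit it into the slotted captive screw on the wide cover, turn the screw clockwise as far as it goes, and put the key back upright in its stand. Leave the other things on the bench undisturbed.

Things in the scene. Friction and masses are not known exactly. Their poses are not given: they have to be found in the camera images.
- unit: Lamp unit, fixed to the bench: cream box 150 (x) by 220 (y) by 70 mm high with a black plinth and two bays under two grey hinged covers. Origin: centre of its underside. x points from its front (free edges of the covers) to its back. Both covers hinge about one line along y at x = +60, z = 73 mm. Shut, the covers' top faces lie at z = 76 mm and their free edges at x = -76 mm.
- wide_cover (a joint): Wide cover, 136 long, 130 wide, 6 mm thick, its middle at unit y = +42 mm. 0 = shut, grows as its front edge rises (rad), up to 0.8. A weak spring lifts it unless the detent, at the front edge, has caught; the catch clicks over at about 0.05 rad and takes about 10 N down on the thumb pad; caught, it rests within 0.01 rad of 0.
- narrow_cover (a joint): Narrow cover, 136 long, 78 wide, 6 mm thick, its middle at unit y = -68 mm. Hinge, joint and detent as on the wide cover.
- wide_cover_pad (a point): Middle of the ribbed black thumb pad (36 by 18 mm) on the wide cover's top face, 118 mm from the hinge line, moves with the cover; its z axis is the normal of the cover.
- narrow_cover_pad (a point): The same point on the narrow cover, 118 mm from the hinge line.
- screw (a joint): Captive screw on the wide cover, rad, turning clockwise from above to a stop at 1.571; stiff (0.05 N m). At 0 its slot lies along the unit's x, at the stop along the unit's y. It starts part turned.
- screw_slot (a point): Centre of the floor of the screw's slot, on the screw's axis: on the middle line of the wide cover, 70 mm from the hinge line, 2.5 mm above the cover's face. Steel head 26 mm across, its top 8.5 mm above the cover. The slot is 6 mm wide, 6 mm deep and open at both ends, so the key has about 0.15 rad of play in it; the point's x axis lies along the slot.
- key: Key, loose, standing upright in the stand: a flat black handle 30 (x) by 14 (y) mm, from z = 47 to 93 mm; a steel collar of 46 mm diameter, z = 42 to 47; a round shaft of 10 mm; and a flat blade at the bottom, 20 (x) by 3 (y) mm, 8 mm long, in the plane of the handle. 120 g. Origin: centre of the blade's lower end; z up along the key.
- key_tip (a point): Centre of the lower end of the key's blade (the key's origin).
- stand: Key stand: fixed black block 64 by 64 by 50 mm high with a 30 mm round hole straight down through its middle; the key's collar rests on its top, so that the key's lower end is 8 mm above the bench. Origin: centre of its underside.
- slide_box: Bystander: closed grey slide box 85 by 70 by 34 mm. Origin: centre of its underside.
- dish: Bystander: open glass dish, 90 mm diameter, 16 mm high. Origin: centre of its underside.
- oil_bottle: Bystander: amber bottle, 36 mm diameter, 70 mm high. Origin: centre of its underside.
- jar: Bystander: white jar with a blue lid, 56 mm diameter, 65 mm high. Origin: centre of its underside.
- lamp_carton: Bystander: cardboard carton 50 by 50 by 60 mm. Origin: centre of its underside.

How it is judged:
By the outcome, as a careful person would: the job done as asked, in the order asked, and still so for the second after the job is handed in, with the robot touching nothing.
It also fails if it takes over 64 s, if anything falls off the work surface, if the arm or the gripper's body presses on something with over 40 N, if the wrist force passes 120 N, or if a joint passes its speed limit or range.

### The arm

A 6-joint arm with a two-finger parallel gripper is mounted at the origin on the work surface. World frame = base frame: x ahead of the robot, y to its left, z up, the work surface at z = 0. Lengths are in m, angles in degrees, forces in N, time in s.
With the tool pointing down it reaches from about 0.35 to 0.725 m from the base axis. Payload 4.3 kg.
Tool frame: the origin (TCP) lies at the very end of the fingers, on their centre line; the grasp point (between the pads) lies 19 mm behind it (robot.grasp_offset is the distance from the TCP to the grasp point, in m); z points along the fingers, x is the direction in which the jaws open and shut, and the axes are right-handed (so a half turn about z gives the same grasp; the last joint's range is limited). The gripper opens to 85 mm and grips with 20 to 120 N. Pads are 22 mm wide; open, the fingers measure 114 mm over their backs; the gripper's body (76 mm by 85 mm) begins 54 mm behind the grasp point. The pads swing forward as they close: fully open they stand 13 mm farther back than shut.
Start: joints at [-80.804, 21.618, 4.641, 73.018, 0, 83.68], TCP at [0.154, -0.554, 0.231] pointing down, gripper open.
Joint ranges: [-156.06, 156.06], [-48.1, 94.91], [-58.44, 69.94], [-101.28, 121.22], [-78.64, 73.56], [-180, 180]. Speed limits (degrees/s): [147.25, 147.25, 180, 180, 180, 180].

### API

Orientations are given as a 3x3 rotation matrix whose columns are the frame's x, y, z axes.
In Python, from cell import robot, cams, job gives the robot as it stands. The module is installed in compiled form; this text tells all that it offers.
- The arm moves only by the tool send_rows, never from a script. Its argument "increments" is text: rows parted by semicolons, each of 7 numbers parted by spaces: the turn, a rotation vector about the tool's x, y, z in degrees, then the shift along the tool's x, y, z in mm, then the finger opening in mm, from 0 to 85.4. A call has 1 to 5 rows; each row shifts and turns the commanded pose from where the row before left it, along the tool's axes as they then stand; what a row does not reach is not made up. A row lasts 1/12 s, in which the tool goes at most 41.7 mm and 7.16 degrees, less where a joint would pass 70% of its speed; a pose out of reach is approached as far as the arm can. A call with a gripper value outside its range is refused whole. The fingers move at their own pace and stop on an object; "force" is the grip in N (left out, the last holds). Time passes only in rows, so rows that do not move let the fingers close. It gives the time, the measured TCP pose, the force and the opening at its end, in the units of the state.
- robot.get_state(): the state, without advancing time (a new reading comes with each control period).
- cams.capture(name): name is "side" or "top"; returns the picture (420x560x3 uint8, red, green, blue); there is no depth.
- cams.camera_info(name): a dict with "K" (3x3 intrinsics, pixels), "origin" and "rotation" of the camera in the world. Camera axes: x right, y down, z forward; pixel columns grow to the right and rows downward; lengths in m; the calibration is good to about 2 mm. A picture is of the moment at which its call begins. camera_info takes no time and is no camera call.
- job.finish_job(): hands the job in, once; it reports no verdict.
The state is a dict: "time": time; "q": joint angles; "joint_vel": joint speeds; "effort": joint torques, N m; "ee_pos": TCP position; "ee_rot": TCP orientation; "ft_force": force on the tool from outside, world axes, zero at the start; "torque": the same for the moment, N m; "width": finger opening in m.
Only numpy, scipy, OpenCV 4.12 (cv2) and the standard library are available. Lean on these libraries where they do the work, as an engineer would, in place of code of your own. Each camera call takes 0.05 s, during which the arm holds its last target.

## Working session

There is one attempt and no reset: what is moved stays moved. The work goes in short steps, Python scripts to look and compute and a tool call to move; the robot and the scene stay as the last step left them, time stands still between calls to the robot, and variables do not carry over. Pictures are saved under pics/ and viewed, and the job is handed in when it is done.

Besides the shell and the picture viewer there is one more tool, called after "Call:" by a JSON object that holds its "api" and its "payload". send_rows: Moves the arm, as the interface text tells. Its arguments: {"type":"object","properties":{"increments":{"type":"string"},"force":{"type":"number"}},"required":["increments"]}

```bash
mkdir -p pics; python3 - <<'E'
from cell import robot,cams,job
import cv2,numpy as np
print(robot.get_state()); print(robot.grasp_offset)
for n in("side","top"):
    i=cams.camera_info(n);print(n,i)
    cv2.imwrite(f"pics/{n}0.png",cv2.resize(cams.capture(n)[:,:,::-1],(800,600),interpolation=cv2.INTER_CUBIC))
E
```

```text
{'time': 0.0, 'q': array([-8.08038115e+01,  2.16620839e+01,  4.56229288e+00,  7.30187142e+01,
        1.71226615e-03,  8.36805176e+01]), 'joint_vel': array([-0.08648759, -0.12589682,  0.01535809,  0.05931457,  0.03144261,
        0.00967193]), 'effort': array([ 1.06596483e-03, -4.63605988e+01,  2.69873214e+01,  2.06786999e-02,
       -5.03746165e-06, -1.37589588e-06]), 'ee_pos': array([ 0.15372419, -0.55338224,  0.2303547 ]), 'ee_rot': array([[ 2.67501589e-01, -9.63557372e-01, -3.01046688e-04],
       [-9.63555233e-01, -2.67501634e-01,  2.04649703e-03],
       [-2.05244778e-03, -2.57366096e-04, -9.99997861e-01]]), 'ft_force': array([0.34484591, 0.51434248, 0.54369654]), 'torque': array([0.01651001, 0.00882159, 0.06478351]), 'width': 0.08488057749447943}
0.0187
side {'K': array([[384.00082967,   0.        , 281.70590886],
       [  0.        , 384.00082967, 208.18922671],
       [  0.        ,   0.        ,   1.        ]]), 'origin': array([ 0.37968195, -0.56955227,  0.57289386]), 'rotation': array([[ 0.94555638, -0.19588794,  0.25990586],
       [-0.32500716, -0.61036151,  0.72237744],
       [ 0.01713151, -0.76751986, -0.6407962 ]])}
top {'K': array([[443.14285342,   0.        , 283.85721005],
       [  0.        , 443.14285342, 221.72755769],
       [  0.        ,   0.        ,   1.        ]]), 'origin': array([0.34156287, 0.01726197, 1.20155976]), 'rotation': array([[-0.05453558, -0.97287363,  0.22481722],
       [-0.99849322,  0.05175958, -0.01822758],
       [ 0.00609668, -0.22547252, -0.97423045]])}
```

View pics/side0.png

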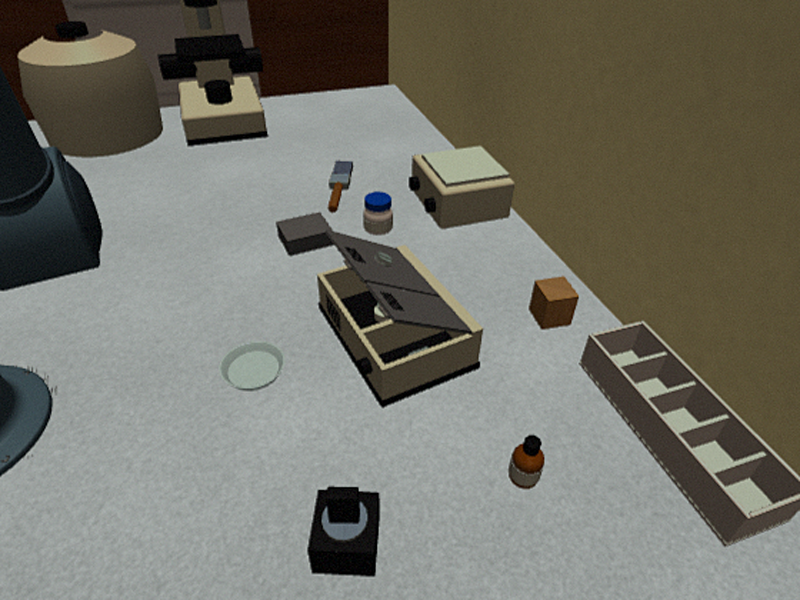

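View pics/top0.png

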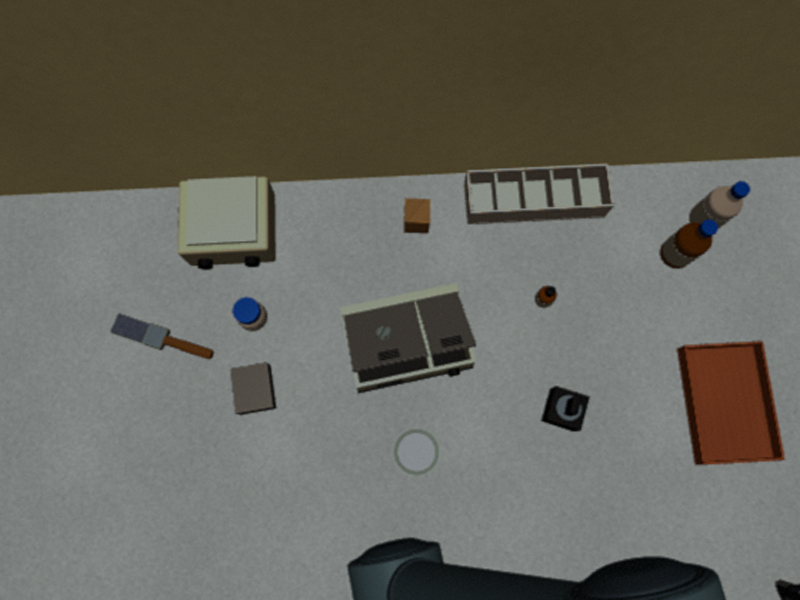

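The side view shows the unit (about 400,310) with both covers up, and the stand with the key (345,530). The top view shows the unit (410,335) and the stand (566,408). I'll enlarge these.

```bash
cat > h.py <<'E'
from cell import robot,cams,job
import cv2,numpy as np
np.set_printoptions(precision=4,suppress=True)
def crop(n,x,y,w,h,s,out,img=None):
    im=cams.capture(n) if img is None else img
    c=cv2.resize(im[y:y+h,x:x+w,::-1],None,fx=s,fy=s,interpolation=cv2.INTER_CUBIC)
    c=cv2.convertScaleAbs(c,alpha=1.6,beta=15)
    for k in range(0,w,10):
        cv2.line(c,(k*s,0),(k*s,6 if k%50 else 14),(0,255,255),1)
        if k%20==0: cv2.putText(c,str(x+k),(k*s+2,16),0,.4,(0,255,255),1)
    for k in range(0,h,10):
        cv2.line(c,(0,k*s),(6,k*s),(0,255,255),1)
        if k%20==0: cv2.putText(c,str(y+k),(8,k*s+4),0,.4,(0,255,255),1)
    cv2.imwrite("pics/"+out,c)
def proj(n,P):
    i=cams.camera_info(n);P=np.atleast_2d(P)
    p=(P-i["origin"])@i["rotation"]@i["K"].T
    return p[:,:2]/p[:,2:]
def ray(n,u,v,z):
    i=cams.camera_info(n);d=i["rotation"]@np.linalg.inv(i["K"])@[u,v,1]
    return i["origin"]+d*(z-i["origin"][2])/d[2]
E
python3 - <<'E'
from h import *
s=cams.capture("side");t=cams.capture("top")
np.save("s0.npy",s);np.save("t0.npy",t)
crop("side",218,155,128,130,6,"su.png",s)
crop("side",208,330,70,75,8,"ss.png",s)
crop("top",230,190,110,90,7,"tu.png",t)
crop("top",370,260,50,50,11,"ts.png",t)
E
ls pics
```

```text
side0.png
ss.png
su.png
top0.png
ts.png
tu.png
```

View pics/su.png

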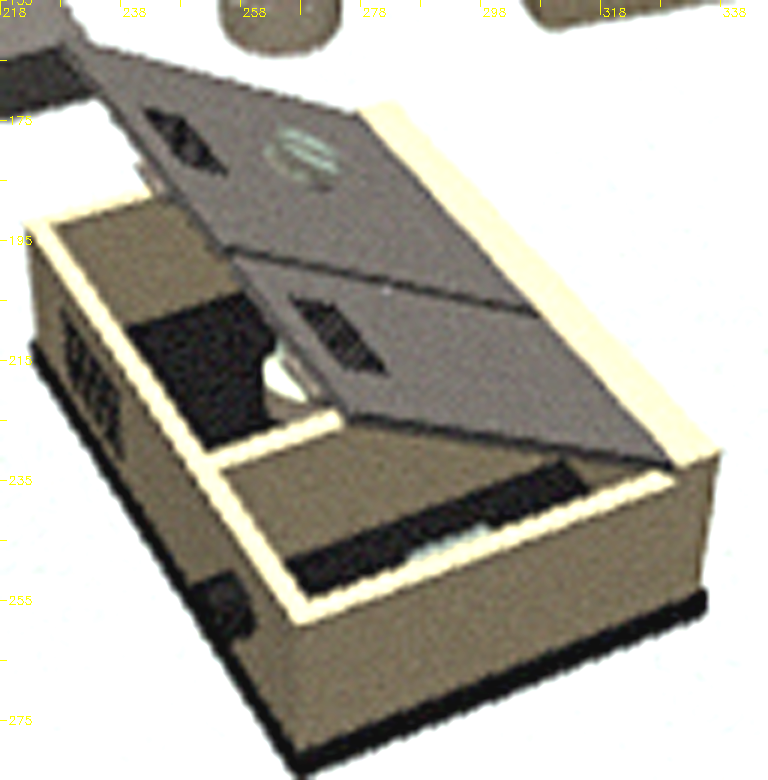

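View pics/ss.png

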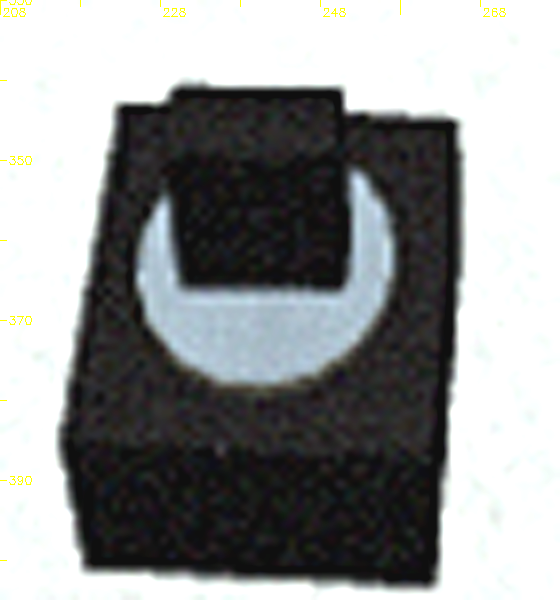

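View pics/tu.png

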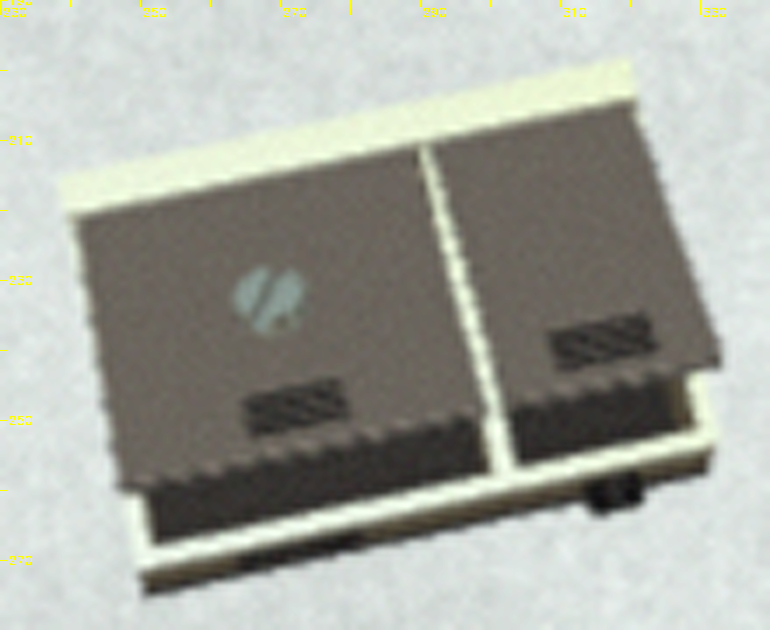

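View pics/ts.png

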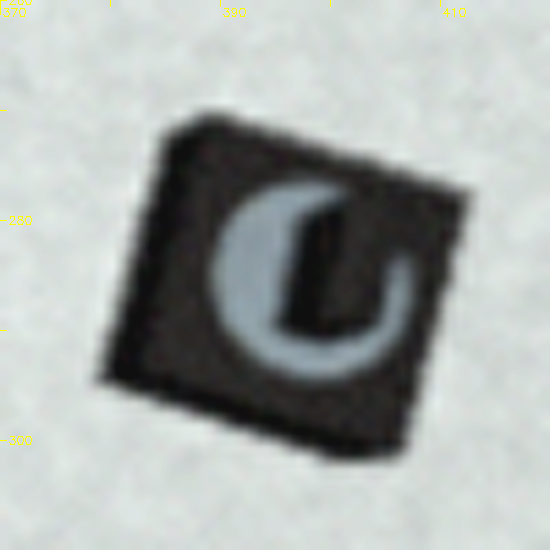

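```bash
cat > fit.py <<'E'
from h import *
from scipy.optimize import least_squares
def pose(p,P):
    c,s=np.cos(p[2]),np.sin(p[2]);P=np.asarray(P,float)/1000
    return np.c_[p[0]+c*P[:,0]-s*P[:,1],p[1]+s*P[:,0]+c*P[:,1],P[:,2]]
def run(obs,x0,off={'side':0,'top':0},extra=None):
    def r(p):
        o=[]
        for n,P,uv in obs:
            o.append((proj(n,pose(p,[P]))-uv).ravel())
        return np.concatenate(o)
    s=least_squares(r,x0,loss='soft_l1')
    print(s.x,np.degrees(s.x[2]));
    for (n,P,uv),e in zip(obs,r(s.x).reshape(-1,2)):print(' ',n,P,e.round(1))
    return s.x
c=lambda x,y,s,ox,oy:(ox+(x+.5)/s-.5,oy+(y+.5)/s-.5)
SU=lambda x,y:c(x,y,6,218,155); SS=lambda x,y:c(x,y,8,208,330)
TU=lambda x,y:c(x,y,7,230,190); TS=lambda x,y:c(x,y,11,370,260)
unit=run([("side",(-75,-110,70),SU(302,624)),("side",(75,-110,70),SU(718,455)),("side",(-75,110,70),SU(28,228)),
("side",(-75,-110,0),SU(300,777)),("side",(75,-110,0),SU(705,612)),("side",(-75,110,0),SU(32,347)),
("top",(75,110,70),TU(60,178)),("top",(75,-110,70),TU(632,60)),("top",(-75,-110,70),TU(716,440)),("top",(-75,110,70),TU(143,568)),
("top",(-75,110,0),TU(143,593)),("top",(-75,-110,0),TU(708,470))],[.5,0,.1])
st=run([("side",(-32,32,50),SS(118,105)),("side",(32,32,50),SS(457,120)),("side",(32,-32,50),SS(437,455)),("side",(-32,-32,50),SS(65,443)),
("side",(-32,-32,0),SS(85,568)),("side",(32,-32,0),SS(436,585)),
("top",(32,32,50),TS(212,115)),("top",(32,-32,50),TS(470,190)),("top",(-32,-32,0),TS(400,457)),("top",(32,32,0),TS(165,135)),("top",(-32,32,0),TS(100,382))],[.4,-.3,-.2])
z=8
key=run([("side",(-15,-7,47+z),SS(180,290)),("side",(15,-7,47+z),SS(350,290)),("side",(-15,-7,93+z),SS(168,155)),("side",(15,-7,93+z),SS(347,157)),
("side",(-15,7,93+z),SS(172,88)),("side",(15,7,93+z),SS(343,90)),
("top",(15,7,47+z),TS(300,215)),("top",(-15,7,47+z),TS(272,328))],[.4,-.3,-.2])
np.save("fit.npy",[unit,st,key])
def cov(p,y,r,hh):
    a=p;return (60-r*np.cos(a)+hh*np.sin(a),y,73+r*np.sin(a)+hh*np.cos(a))
for nm,ob in (("wide",[("side",107,136,3,SU(75,42)),("side",-23,136,3,SU(225,247)),("top",107,136,3,TU(122,486)),("top",-23,136,3,TU(485,412)),("top",42,118,3,TU(297,408)),("side",42,118,3,SU(187,140))]),
 ("narrow",[("side",-29,136,3,SU(235,255)),("side",-107,136,3,SU(345,412)),("top",-29,136,3,TU(505,405)),("top",-107,136,3,TU(720,362)),("top",-68,118,3,TU(603,343)),("side",-68,118,3,SU(340,335))])):
    f=lambda a:np.concatenate([(proj(n,pose(unit,[cov(a[0],y,r,hh)]))-uv).ravel() for n,y,r,hh,uv in ob])
    s=least_squares(f,[.4],loss='soft_l1');print(nm,s.x,f(s.x).round(1))
    print(' pad',pose(unit,[cov(s.x[0],42 if nm=="wide" else -68,118,3)]))
E
python3 fit.py
python3 - <<'E'
from h import *
crop("top",258,222,24,24,25,"tsl.png",np.load("t0.npy"));crop("side",258,170,24,24,25,"ssl.png",np.load("s0.npy"))
E
```

```text
[ 0.5708 -0.0051  0.1645] 9.427294640743956
  side (-75, -110, 70) [-0.4 -0.1]
  side (75, -110, 70) [0.4 1.2]
  side (-75, 110, 70) [-0.8 -1.5]
  side (-75, -110, 0) [ 0.2 -0.2]
  side (75, -110, 0) [-1.2  0.1]
  side (-75, 110, 0) [1.1 3.3]
  top (75, 110, 70) [-0.2  0.2]
  top (75, -110, 70) [-0.6 -0.4]
  top (-75, -110, 70) [ 1.  -0.1]
  top (-75, 110, 70) [-0.6  0.1]
  top (-75, 110, 0) [ 1.2 -0.4]
  top (-75, -110, 0) [-0.7 -0.3]
[ 0.424  -0.2898 -0.3563] -20.41557559169056
  side (-32, 32, 50) [-0.3 -0.3]
  side (32, 32, 50) [ 0.1 -0.8]
  side (32, -32, 50) [-0.1  0.1]
  side (-32, -32, 50) [-0.4  0. ]
  side (-32, -32, 0) [0.3 0.7]
  side (32, -32, 0) [0.5 0.1]
  top (32, 32, 50) [ 0.2 -0.5]
  top (32, -32, 50) [ 0.6 -0. ]
  top (-32, -32, 0) [-4.   0.6]
  top (32, 32, 0) [ 0.1 -0.1]
  top (-32, 32, 0) [0.1 0.2]
[ 0.4244 -0.29   -0.3214] -18.413769767575154
  side (-15, -7, 55) [0.2 0.7]
  side (15, -7, 55) [0.3 0.7]
  side (-15, -7, 101) [-0.7  0.1]
  side (15, -7, 101) [-0.5 -0.1]
  side (-15, 7, 101) [-0.2 -1. ]
  side (15, 7, 101) [ 0.6 -1.2]
  top (15, 7, 55) [ 0.3 -0.8]
  top (-15, 7, 55) [0.4 0.2]
wide [0.5265] [-2.4 -1.1 -0.1 -0.3 -0.1  0.2  0.7 -0.7  0.  -0.  -0.7  0.7]
 pad [[0.524  0.0297 0.1349]]
narrow [0.5239] [-0.4  0.3  1.4 -0.1  0.3 -0.2  0.9 -0.9  0.2 -0.2 -0.3  0.7]
 pad [[ 0.5419 -0.0789  0.1346]]
```

View pics/tsl.png

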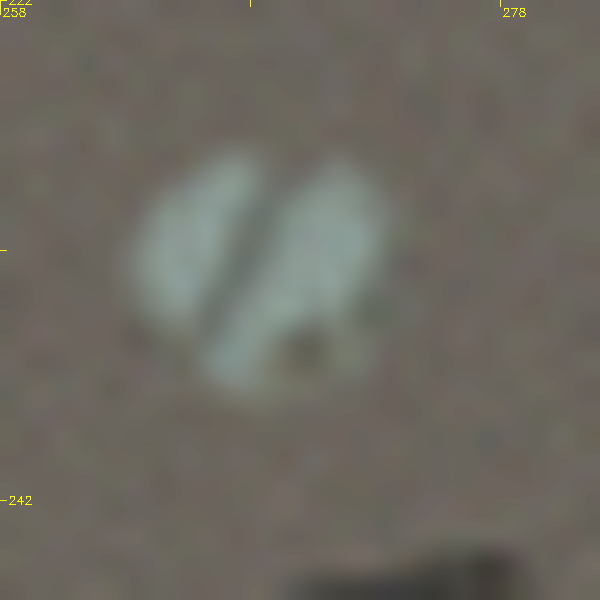

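View pics/ssl.png

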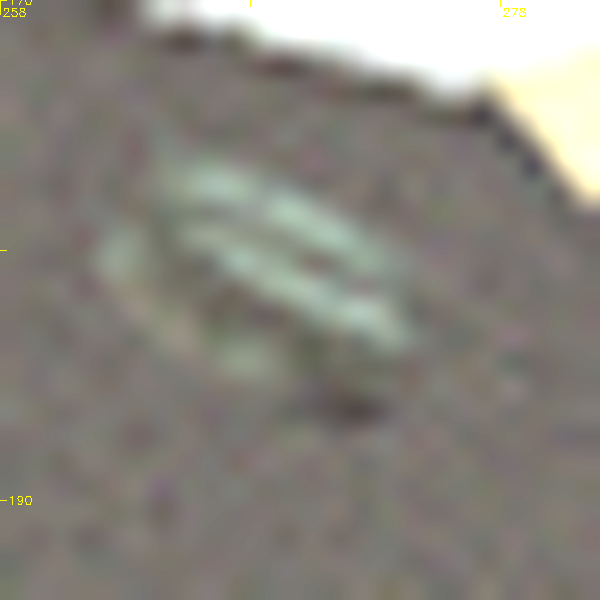

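The pose fits agree between the views. The unit is at (0.571, -0.005) with yaw 9.4°, the covers are open about 0.525 rad, and the key is at (0.424, -0.290) with yaw about -18.5°. I'll first turn the tool so the last joint has range for everything that follows.

Call:
{"api": "send_rows", "payload": {"increments": "0 0 -7 0 0 0 0;0 0 -7 0 0 0 0;0 0 -7 0 0 0 0;0 0 -7 0 0 0 0;0 0 -7 0 0 0 0", "force": 40}}

```text
time: 0.62
ee_pos: [0.1538, -0.5539, 0.231]
ee_rot: [[0.776, -0.631, -0.0], [-0.631, -0.776, 0.001], [-0.0, -0.0, -1.0]]
ft_force: [0.6, 0.3, -0.6]
width: 0.0256
```

Call:
{"api": "send_rows", "payload": {"increments": "0 0 -7 0 0 0 0;0 0 -7 0 0 0 0;0 0 -7 0 0 0 0;0 0 -7 0 0 0 0;0 0 -7 0 0 0 0"}}

```text
time: 1.03
ee_pos: [0.1538, -0.5539, 0.231]
ee_rot: [[0.997, -0.072, -0.0], [-0.072, -0.997, 0.001], [-0.0, -0.001, -1.0]]
ft_force: [-0.7, -0.8, 0.6]
width: 0.0002
```

Call:
{"api": "send_rows", "payload": {"increments": "0 0 -7 0 0 0 0;0 0 -7 0 0 0 0;0 0 -7 0 0 0 0;0 0 -7 0 0 0 0;0 0 -7 0 0 0 0"}}

```text
time: 1.45
ee_pos: [0.1538, -0.5539, 0.231]
ee_rot: [[0.858, 0.513, -0.0], [0.513, -0.858, 0.001], [0.0, -0.001, -1.0]]
ft_force: [-0.6, 1.4, -0.3]
width: -0.0001
```

Call:
{"api": "send_rows", "payload": {"increments": "0 0 -7 0 0 0 0;0 0 -7 0 0 0 0;0 0 -7 0 0 0 0;0 0 -7 0 0 0 0;0 0 -7 0 0 0 0"}}

```text
time: 1.87
ee_pos: [0.1538, -0.5539, 0.231]
ee_rot: [[0.409, 0.913, -0.0], [0.913, -0.409, 0.0], [0.0, -0.0, -1.0]]
ft_force: [0.1, 0.2, 0.2]
width: -0.0002
```

Call:
{"api": "send_rows", "payload": {"increments": "0 0 -7 0 0 0 0;0 0 -7 0 0 0 0;0 0 -7 0 0 0 0;0 0 -7 0 0 0 0;0 0 -6 0 0 0 0"}}

```text
time: 2.28
ee_pos: [0.1538, -0.5539, 0.231]
ee_rot: [[-0.171, 0.985, -0.0], [0.985, 0.171, 0.001], [0.001, -0.0, -1.0]]
ft_force: [0.6, -0.6, 0.5]
width: 0.0001
```

```bash
cat >> h.py <<'E'
def go(x,y,z,yaw=None):
    s=robot.get_state();R=s["ee_rot"]
    print("t %.2f"%s["time"],"pos",s["ee_pos"],"yaw %.2f"%np.degrees(np.arctan2(R[1,0],R[0,0])),"F",s["ft_force"],"w %.4f"%s["width"],"tz",R[:,2])
    d=R.T@(np.array([x,y,z])-s["ee_pos"])*1000
    print(" shift tool mm",d.round(1),"rows",np.linalg.norm(d)/41.7)
    if yaw is not None: print(" turn z",round(-((yaw-np.degrees(np.arctan2(R[1,0],R[0,0]))+180)%360-180),2))
E
python3 - <<'E'
from h import *
print(robot.get_state()["q"]);go(.545,-.0775,.165,99.4)
u=np.load("fit.npy")[0]; from fit import pose
E
python3 - <<'E' | tail -12
from fit import *
print("----")
for y in (-68,42):
    for a in (.52,.4,.3,.2,.1,.05,0): print(y,a,pose(unit,[cov(a,y,118,3)])[0])
E
```

```text
[-80.8036  21.6327   4.619   73.0166  -0.0005 -90.6489]
t 2.28 pos [ 0.1538 -0.5539  0.231 ] yaw 99.85 F [ 0.6035 -0.5704  0.4866] w 0.0001 tz [-0.0001  0.0005 -1.    ]
 shift tool mm [402.5 466.9  66.2] rows 14.867170141183044
 turn z 0.45
[ 0.5708 -0.0051  0.1645] 9.427294640743956
  side (-75, -110, 70) [-0.4 -0.1]
  side (75, -110, 70) [0.4 1.2]
  side (-75, 110, 70) [-0.8 -1.5]
  side (-75, -110, 0) [ 0.2 -0.2]
  side (75, -110, 0) [-1.2  0.1]
  side (-75, 110, 0) [1.1 3.3]
  top (75, 110, 70) [-0.2  0.2]
  top (75, -110, 70) [-0.6 -0.4]
  top (-75, -110, 70) [ 1.  -0.1]
  top (-75, 110, 70) [-0.6  0.1]
  top (-75, 110, 0) [ 1.2 -0.4]
  top (-75, -110, 0) [-0.7 -0.3]
[ 0.424  -0.2898 -0.3563] -20.41557559169056
  side (-32, 32, 50) [-0.3 -0.3]
  side (32, 32, 50) [ 0.1 -0.8]
  side (32, -32, 50) [-0.1  0.1]
  side (-32, -32, 50) [-0.4  0. ]
  side (-32, -32, 0) [0.3 0.7]
  side (32, -32, 0) [0.5 0.1]
  top (32, 32, 50) [ 0.2 -0.5]
  top (32, -32, 50) [ 0.6 -0. ]
  top (-32, -32, 0) [-4.   0.6]
  top (32, 32, 0) [ 0.1 -0.1]
  top (-32, 32, 0) [0.1 0.2]
[ 0.4244 -0.29   -0.3214] -
[... 1937 characters left out ...]
^^^^^^^
                             mf)
                             ^^^
    df = [f_eval - f0 for f_eval in f_evals]
                                    ^^^^^^^
    f = np.atleast_1d(self.fun(x, *self.args, **self.kwargs))
                      ~~~~~~~~^^^^^^^^^^^^^^^^^^^^^^^^^^^^^^
    return np.atleast_1d(self.fun(x))
                         ~~~~~~~~^^^
    return self.f(x, *self.args, **self.kwargs)
           ~~~~~~^^^^^^^^^^^^^^^^^^^^^^^^^^^^^^
  File "fit.py", line 10, in r
    o.append((proj(n,pose(p,[P]))-uv).ravel())
              ~~~~^^^^^^^^^^^^^^^
  File "h.py", line 16, in proj
    i=cams.camera_info(n);P=np.atleast_2d(P)
ValueError: time passes only in moves, steps and waits
```

Call:
{"api": "send_rows", "payload": {"increments": "0 0 0.5 25 29 0 0;0 0 0 25 29 0 0;0 0 0 25 29 0 0;0 0 0 25 29 0 0;0 0 0 25 29 0 0"}}

```text
time: 2.7
ee_pos: [0.2779, -0.4061, 0.2311]
ee_rot: [[-0.156, 0.988, -0.0], [0.988, 0.156, 0.0], [0.0, 0.0, -1.0]]
ft_force: [0.1, -0.4, 1.1]
width: -0.0
```

Call:
{"api": "send_rows", "payload": {"increments": "0 0 0 25 29 0 0;0 0 0 25 29 0 0;0 0 0 25 29 0 0;0 0 0 25 29 0 0;0 0 0 25 29 0 0"}}

```text
time: 3.12
ee_pos: [0.4016, -0.2598, 0.2313]
ee_rot: [[-0.156, 0.988, 0.0], [0.988, 0.156, -0.0], [-0.0, 0.0, -1.0]]
ft_force: [0.9, -0.4, -0.6]
width: -0.0
```

Call:
{"api": "send_rows", "payload": {"increments": "0 0 0 25 29 0 0;0 0 0 25 29 0 0;0 0 0 25 29 0 0;0 0 0 25 29 0 0;0 0 0 25 29 0 0"}}

```text
time: 3.53
ee_pos: [0.5253, -0.1135, 0.2312]
ee_rot: [[-0.157, 0.988, -0.0], [0.988, 0.157, -0.0], [-0.0, -0.0, -1.0]]
ft_force: [-0.3, -0.6, -0.4]
width: -0.0002
```

```bash
python3 - <<'E'
from h import *
go(.540,-.079,.15,99.4)
E
```

```text
t 3.53 pos [ 0.5253 -0.1135  0.2312] yaw 99.03 F [-0.3268 -0.6403 -0.4097] w -0.0002 tz [-0.0001 -0.0002 -1.    ]
 shift tool mm [31.8 20.  81.2] rows 2.1457022385305207
 turn z -0.37
```

Call:
{"api": "send_rows", "payload": {"increments": "0 0 0 16 10 40 0;0 0 0 16 10 40 0;0 0 0 0 -5 19 0;0 0 0 0 -6 20 0;0 0 0 0 -4 14 0"}}

```text
time: 3.95
ee_pos: [0.5223, -0.0838, 0.1007]
ee_rot: [[-0.158, 0.987, -0.002], [0.987, 0.158, 0.001], [0.002, -0.002, -1.0]]
ft_force: [0.5, 1.2, 1.0]
width: 0.0006
```

Call:
{"api": "send_rows", "payload": {"increments": "0 0 0 0 -1 8 0;0 0 0 0 -0.5 4 0;0 0 0 0 0 3 0;0 0 0 0 0 2 0"}}

```text
time: 4.28
ee_pos: [0.521, -0.085, 0.0867]
ee_rot: [[-0.157, 0.988, -0.002], [0.988, 0.157, 0.0], [0.0, -0.002, -1.0]]
ft_force: [-4.8, 0.6, 7.7]
width: 0.0003
```

Call:
{"api": "send_rows", "payload": {"increments": "0 0 0 0 0 2 0;0 0 0 0 0 2 0;0 0 0 0 0 2 0"}}

```text
time: 4.53
ee_pos: [0.5226, -0.0856, 0.0809]
ee_rot: [[-0.156, 0.988, 0.001], [0.988, 0.156, -0.001], [-0.001, 0.001, -1.0]]
ft_force: [-0.8, 0.6, 1.0]
width: 0.0001
```

Call:
{"api": "send_rows", "payload": {"increments": "0 0 0 0 0 2 0;0 0 0 0 0 2 0;0 0 0 0 0 1 0;0 0 0 0 0 0 0"}}

```text
time: 4.87
ee_pos: [0.523, -0.0856, 0.0759]
ee_rot: [[-0.157, 0.988, 0.002], [0.988, 0.157, -0.001], [-0.001, 0.002, -1.0]]
ft_force: [-0.4, 0.1, 4.9]
width: -0.0002
```

Call:
{"api": "send_rows", "payload": {"increments": "0 0 0 0 0 2 0;0 0 0 0 0 1 0;0 0 0 0 0 0 0"}}

```text
time: 5.12
ee_pos: [0.5231, -0.0857, 0.0752]
ee_rot: [[-0.157, 0.988, 0.003], [0.988, 0.157, -0.002], [-0.002, 0.003, -1.0]]
ft_force: [-7.0, 1.0, 24.0]
width: -0.0002
```

Call:
{"api": "send_rows", "payload": {"increments": "0 0 0 0 0 -20 0;0 0 0 0 0 -40 0;0 0 0 0 0 -30 0;0 0 0 0 0 0 0"}}

```text
time: 5.45
ee_pos: [0.5264, -0.0865, 0.1684]
ee_rot: [[-0.157, 0.988, 0.011], [0.988, 0.157, -0.003], [-0.005, 0.01, -1.0]]
ft_force: [1.9, -0.5, -0.3]
width: 0.0001
```

```bash
python3 - <<'E'
from h import *
go(.522,.029,.15,99.4)
crop("side",218,155,128,130,6,"su2.png")
E
```

```text
t 5.45 pos [ 0.5264 -0.0865  0.1684] yaw 99.01 F [ 1.9039 -0.5441 -0.3031] w 0.0001 tz [ 0.0111 -0.0033 -0.9999]
 shift tool mm [114.8  13.6  18. ] rows 2.805770215891875
 turn z -0.39
```

View pics/su2.png

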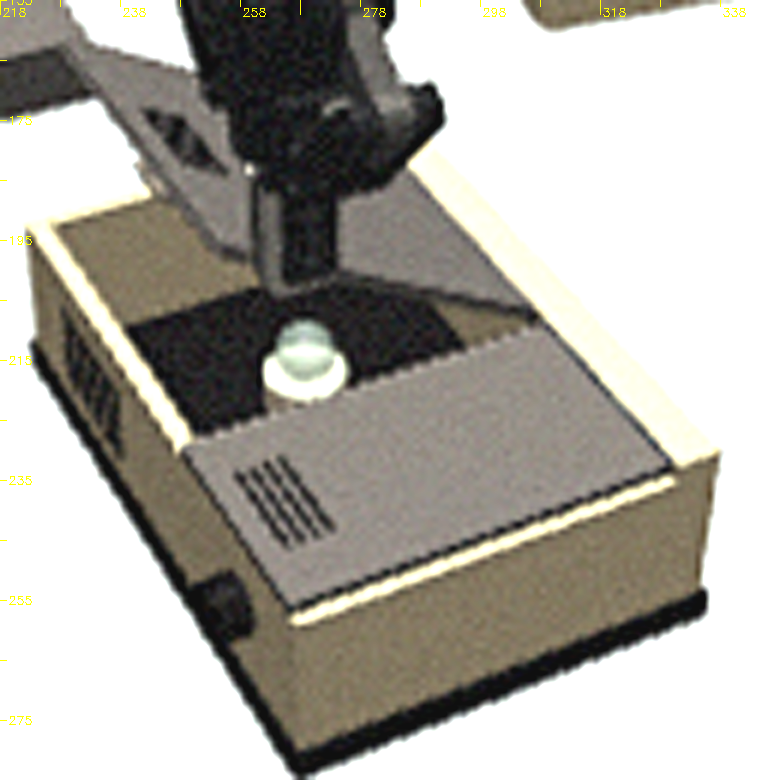

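The narrow cover is shut and stays down (free edge at about 290,610 in the crop). The wide cover is next.

Call:
{"api": "send_rows", "payload": {"increments": "0 0 0 38 4.5 0 0;0 0 0 38 4.5 0 0;0 0 0 38 4.5 0 0;0 0 0 0 0 17 0;0 0 0 0 0 0 0"}}

```text
time: 5.92
ee_pos: [0.5153, 0.0315, 0.1416]
ee_rot: [[-0.16, 0.987, -0.005], [0.987, 0.16, 0.0], [0.001, -0.005, -1.0]]
ft_force: [0.2, -0.6, -1.2]
width: -0.0002
```

Call:
{"api": "send_rows", "payload": {"increments": "0 0 0 0 -5 19 0;0 0 0 0 -6 20 0;0 0 0 0 -4 14 0;0 0 0 0 -1 8 0;0 0 0 0 -0.5 4 0"}}

```text
time: 6.33
ee_pos: [0.5001, 0.0261, 0.0786]
ee_rot: [[-0.155, 0.988, -0.003], [0.988, 0.155, -0.0], [0.0, -0.003, -1.0]]
ft_force: [-0.8, 0.2, 0.2]
width: 0.0002
```

Call:
{"api": "send_rows", "payload": {"increments": "0 0 0 0 0 3 0;0 0 0 0 0 2 0;0 0 0 0 0 2 0;0 0 0 0 0 2 0;0 0 0 0 0 2 0"}}

```text
time: 6.75
ee_pos: [0.5008, 0.0262, 0.074]
ee_rot: [[-0.156, 0.988, 0.001], [0.988, 0.156, -0.002], [-0.002, 0.0, -1.0]]
ft_force: [-21.7, -1.3, 57.2]
width: 0.0003
```

Call:
{"api": "send_rows", "payload": {"increments": "0 0 0 0 0 -10 0;0 0 0 0 0 -40 0;0 0 0 0 0 -40 0;0 0 0 -40 0 -30 0;0 0 0 -40 0 0 85"}}

```text
time: 7.17
ee_pos: [0.5168, -0.0453, 0.191]
ee_rot: [[-0.161, 0.987, 0.011], [0.987, 0.162, -0.002], [-0.004, 0.011, -1.0]]
ft_force: [0.8, -0.2, 0.2]
width: 0.011
```

Call:
{"api": "send_rows", "payload": {"increments": "0 0 7 -30 -22 0 85;0 0 7 -30 -20 0 85;0 0 7 -30 -20 0 85;0 0 7 -30 -20 0 85"}}

```text
time: 7.5
ee_pos: [0.4284, -0.1648, 0.1846]
ee_rot: [[0.331, 0.944, 0.002], [0.944, -0.331, -0.001], [-0.001, 0.002, -1.0]]
ft_force: [0.4, -1.7, -0.1]
width: 0.0604
```

```bash
python3 - <<'E'
from h import *
go(.4242,-.290,.13,71.2)
s=cams.capture("side");t=cams.capture("top")
np.save("s1.npy",s);np.save("t1.npy",t)
crop("side",218,155,128,130,6,"su3.png",s)
crop("top",230,190,110,90,7,"tu3.png",t)
E
```

```text
t 7.50 pos [ 0.4284 -0.1648  0.1846] yaw 70.65 F [ 0.4299 -1.6936 -0.1184] w 0.0604 tz [ 0.0015 -0.0015 -1.    ]
 shift tool mm [-119.4   37.4   54.8] rows 3.2759919252308296
 turn z -0.55
```

View pics/su3.png

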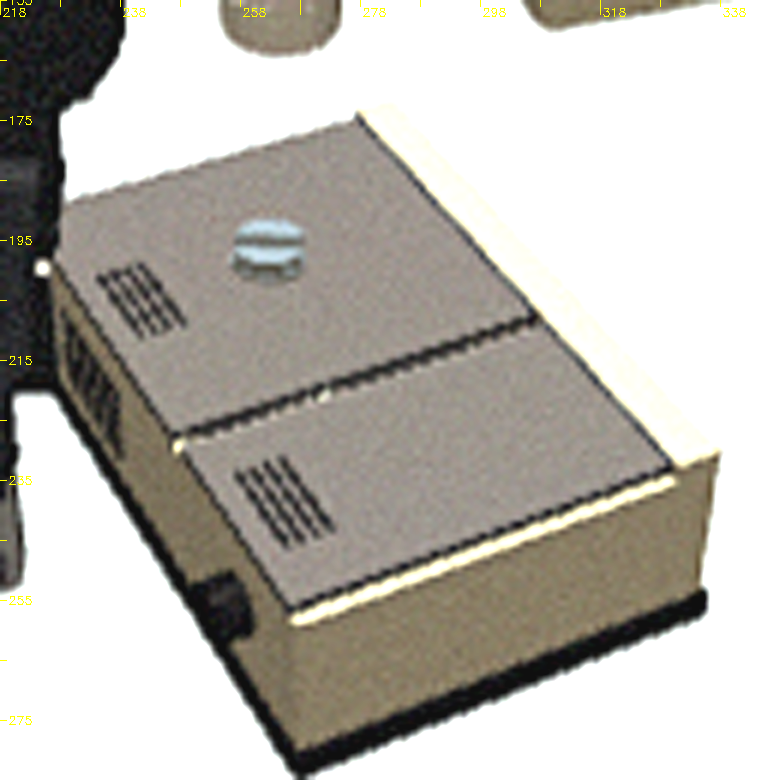

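View pics/tu3.png

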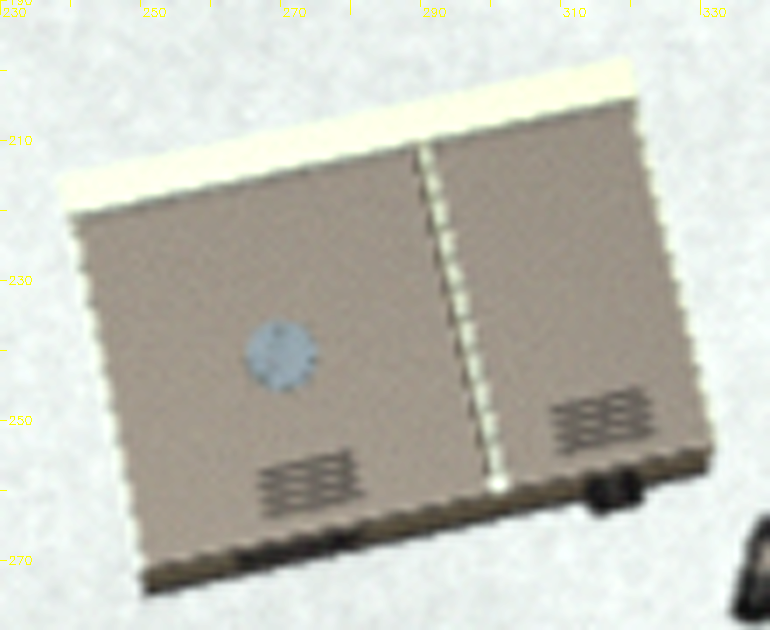

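Both covers are shut, with clean edges in both views. Next I'll measure the screw.

```bash
python3 - <<'E'
from h import *
crop("top",260,230,20,20,30,"a.png",np.load("t1.npy"));crop("side",252,186,20,20,30,"b.png",np.load("s1.npy"))
E
```

```text
(no output)
```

View pics/a.png

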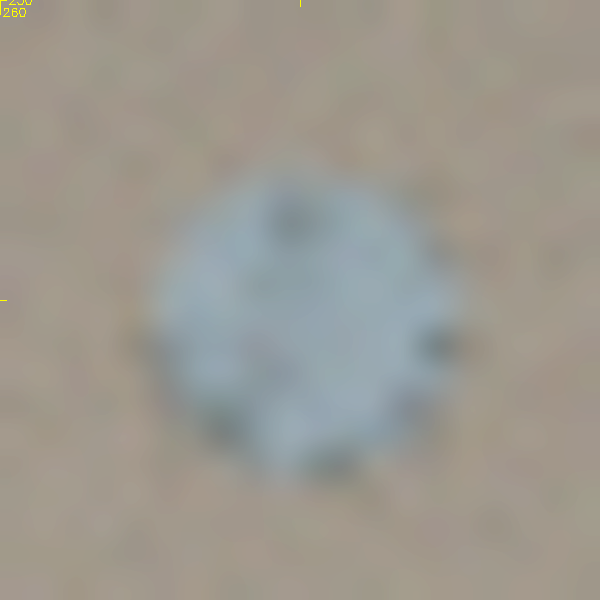

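View pics/b.png

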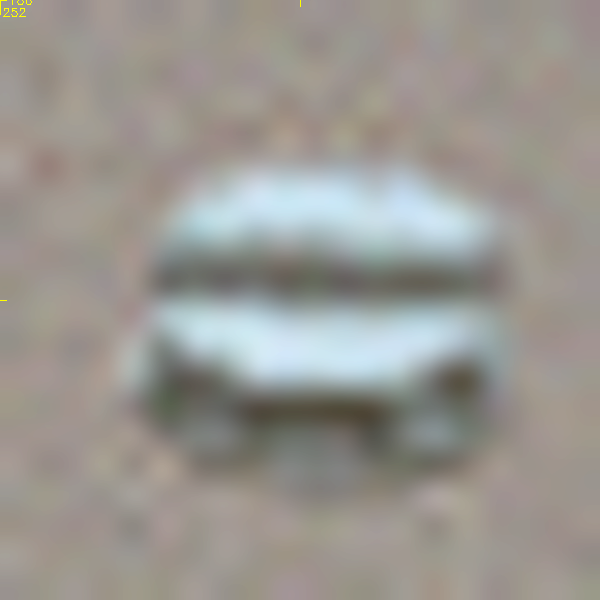

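```bash
python3 - <<'E' 2>&1 | grep -v "^  "
from h import *
from scipy.optimize import least_squares
c=lambda x,y,s,ox,oy:(ox+(x+.5)/s-.5,oy+(y+.5)/s-.5)
A=ray("side",*c(155,279,30,252,186),.0835);B=ray("side",*c(500,275,30,252,186),.0835)
d=B-A;print("slot yaw side",np.degrees(np.arctan2(d[1],d[0])),"len",np.linalg.norm(d),"mid",(A+B)/2)
for e in(-8,8):
    A2=ray("side",*c(155,279+e,30,252,186),.0835);d=B-A2;print(np.degrees(np.arctan2(d[1],d[0])))
print("head centre top",ray("top",*c(305,325,30,260,230),.0845),"side",ray("side",*c(322,275,30,252,186),.0845))
u=np.load("fit.npy")[0]
cy,sy=np.cos(u[2]),np.sin(u[2]);print("model",u[0]+cy*-.01-sy*.042,u[1]+sy*-.01+cy*.042)
# slot angle in the first top image: cover at .526, head top face
a=.526;best=[]
m=np.array([60-70*np.cos(a)+11.5*np.sin(a),42,73+70*np.sin(a)+11.5*np.cos(a)])
ex=np.array([np.cos(a),0,-np.sin(a)]);ey=np.array([0,1,0])
P=lambda th,r:(lambda p:np.array([u[0]+cy*p[0]-sy*p[1],u[1]+sy*p[0]+cy*p[1],p[2]]))((m+r*(np.cos(th)*ex+np.sin(th)*ey))/1000)
for th in np.radians(np.arange(-60,1,5)):
    q=proj("top",[P(th,12),P(th,-12)]);v=q[0]-q[1];q2=proj("side",[P(th,12),P(th,-12)]);w=q2[0]-q2[1]
    print(round(np.degrees(th)),"top slope",v[1]/v[0],"side slope",w[1]/w[0])
print("obs", (180-335)/(270-205),"side obs approx",(325-190)/(410-165))
E
```

```text
slot yaw side -16.623217034197882 len 0.023812137945917206 mid [0.5543 0.0355 0.0835]
-18.787938681202537
-14.460769124061654
head centre top [0.5524 0.0353 0.0845] side [0.5536 0.0346 0.0845]
model 0.5540930324973847 0.03467600697915634
-60 top slope -0.7143442448352196 side slope 0.6932926451591632
-55 top slope -0.8347215335254412 side slope 0.649317626711028
-50 top slope -0.9779186789642773 side slope 0.6087343247533811
-45 top slope -1.154060242728044 side slope 0.570607185419881
-40 top slope -1.3798694280184505 side slope 0.5341826651997043
-35 top slope -1.68520177079061 side slope 0.49882375688658465
-30 top slope -2.1292311763883487 side slope 0.46396238526470224
-25 top slope -2.8483702739543872 side slope 0.42906160546455796
-20 top slope -4.243765165387787 side slope 0.39358203134317665
-15 top slope -8.230150799405909 side slope 0.35694793668400093
-10 top slope -144.53104593759417 side slope 0.3185083948690288
-5 top slope 9.09937485257007 side slope 0.2774876242512655
0 top slope 4.331498737594024 side slope 0.23291592719298138
obs -2.3846153846153846 side obs approx 0.5510204081632653
```

Call:
{"api": "send_rows", "payload": {"increments": "0 0 -0.8 -30 9 0 85;0 0 0 -30 9 0 85;0 0 0 -30 9 20 85;0 0 0 -29 9 30 85;0 0 0 0 0 0 85"}}

```text
time: 8.02
ee_pos: [0.4242, -0.2895, 0.1307]
ee_rot: [[0.315, 0.949, -0.003], [0.949, -0.315, 0.0], [-0.001, -0.003, -1.0]]
ft_force: [-1.0, -0.2, 0.5]
width: 0.0853
```

```bash
python3 - <<'E'
from h import *
go(.4242,-.290,.062,71.6)
crop("side",190,300,100,100,7,"c.png")
crop("top",350,240,90,80,8,"c2.png")
E
```

```text
t 8.02 pos [ 0.4242 -0.2895  0.1307] yaw 71.65 F [-1.0052 -0.1607  0.5138] w 0.0853 tz [-0.003   0.0003 -1.    ]
 shift tool mm [-0.5  0.4 68.7] rows 1.647381003103826
 turn z 0.05
```

View pics/c.png

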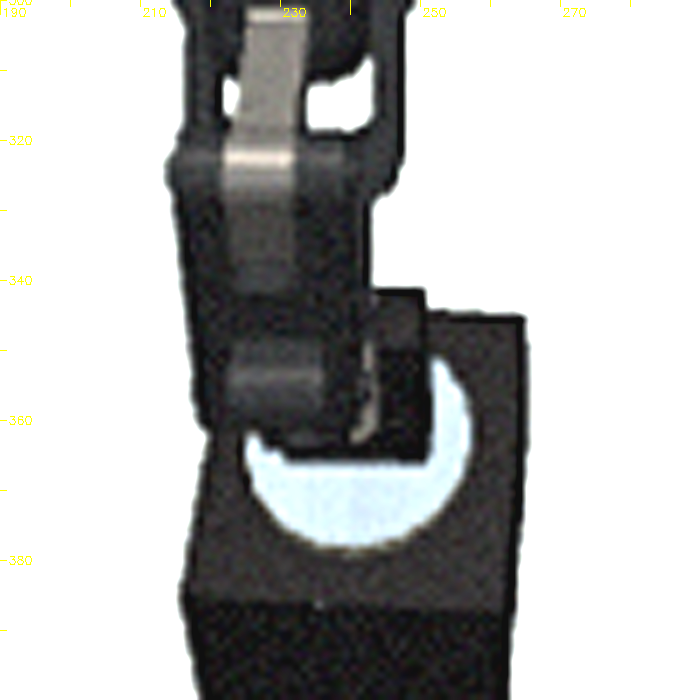

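The open fingers straddle the handle, with the near finger in front of it and still high. I'll go down and close.

Call:
{"api": "send_rows", "payload": {"increments": "0 0 0 0 0 30 85;0 0 0 0 0 28 85;0 0 0 -0.5 0.4 10 85;0 0 0 0 0 0 85"}}

```text
time: 8.45
ee_pos: [0.4242, -0.2844, 0.0652]
ee_rot: [[0.31, 0.951, -0.003], [0.951, -0.31, 0.003], [0.002, -0.004, -1.0]]
ft_force: [0.2, -0.2, -0.1]
width: 0.0852
```

Call:
{"api": "send_rows", "payload": {"increments": "0 0 0 0 0 0 8;0 0 0 0 0 0 8;0 0 0 0 0 0 8;0 0 0 0 0 0 8;0 0 0 0 0 0 8", "force": 60}}

```text
time: 8.87
ee_pos: [0.426, -0.2873, 0.0678]
ee_rot: [[0.312, 0.95, 0.002], [0.95, -0.312, -0.001], [-0.001, 0.002, -1.0]]
ft_force: [-0.3, -0.4, -0.1]
width: 0.025
```

Call:
{"api": "send_rows", "payload": {"increments": "0 0 0 0 0 0 5;0 0 0 0 0 0 5;0 0 0 0 0 0 5;0 0 0 0 0 0 5;0 0 0 0 0 0 5"}}

```text
time: 9.28
ee_pos: [0.4258, -0.2874, 0.0675]
ee_rot: [[0.312, 0.95, 0.001], [0.95, -0.312, -0.001], [-0.001, 0.002, -1.0]]
ft_force: [0.0, -0.4, 5.6]
width: 0.0132
```

Call:
{"api": "send_rows", "payload": {"increments": "0 0 0 0 0 -10 5;0 0 0 0 0 -20 5;0 0 0 0 0 -30 5;0 0 0 0 0 -30 5;0 0 0 0 0 -30 5"}}

```text
time: 9.7
ee_pos: [0.4245, -0.286, 0.1878]
ee_rot: [[0.312, 0.95, -0.001], [0.95, -0.312, 0.001], [0.001, -0.002, -1.0]]
ft_force: [0.6, -0.6, -0.6]
width: 0.0132
```

Call:
{"api": "send_rows", "payload": {"increments": "0 0 0 0 0 0 5;0 0 0 0 0 0 5"}}

```text
time: 9.87
ee_pos: [0.4263, -0.2876, 0.1887]
ee_rot: [[0.312, 0.95, 0.003], [0.95, -0.312, -0.003], [-0.002, 0.004, -1.0]]
ft_force: [-0.7, -1.6, -1.3]
width: 0.0134
```

```bash
python3 - <<'E'
from h import *
go(.5538,.0348,.17,72)
s=cams.capture("side");t=cams.capture("top")
crop("side",190,230,100,130,6,"d.png",s)
crop("top",350,200,90,90,8,"d2.png",t)
E
```

```text
t 9.87 pos [ 0.4263 -0.2876  0.1887] yaw 71.81 F [-0.6883 -1.5902 -1.2526] w 0.0134 tz [ 0.0031 -0.0026 -1.    ]
 shift tool mm [346.1  20.4  18.2] rows 8.326086143628
 turn z -0.19
```

View pics/d.png

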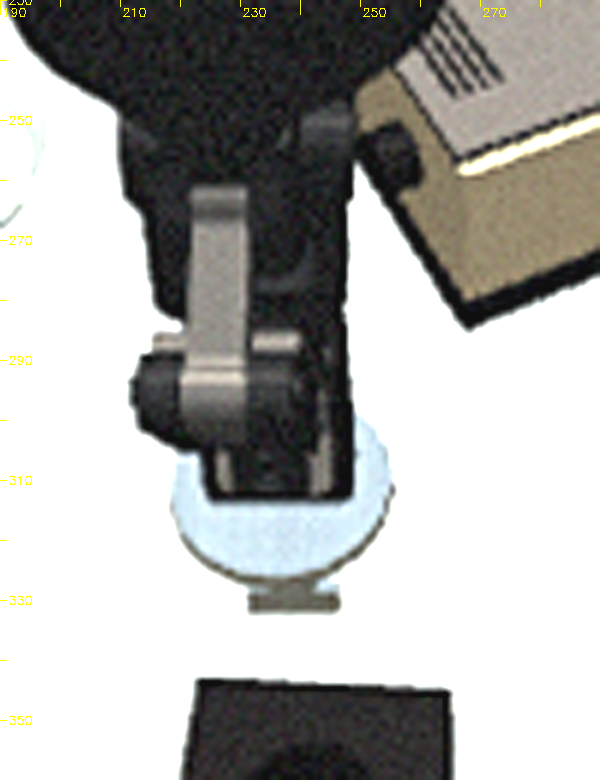

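View pics/d2.png

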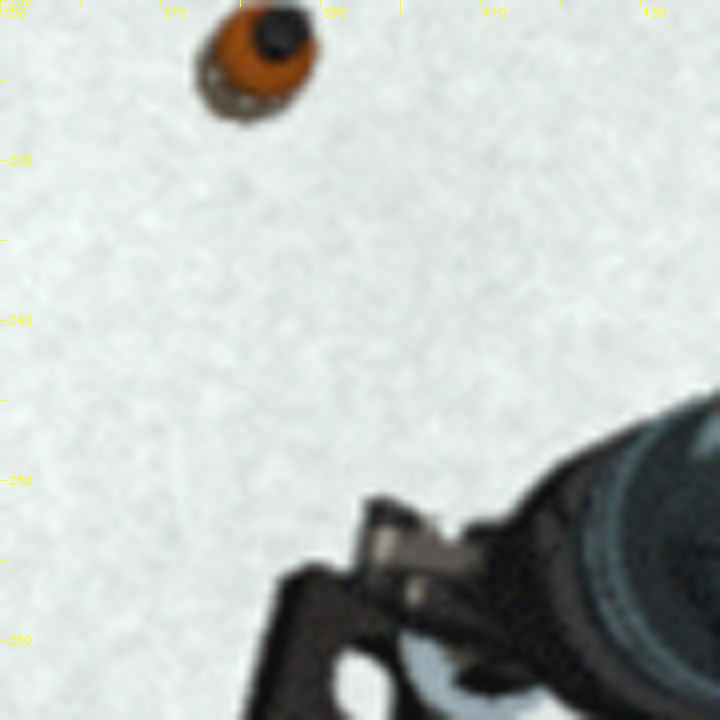

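```bash
python3 - <<'E'
from h import *
c=lambda x,y,s,ox,oy:(ox+(x+.5)/s-.5,oy+(y+.5)/s-.5)
for z in(.127,.129,.131):
    A=ray("side",*c(248,612,6,190,230),z);B=ray("side",*c(340,612,6,190,230),z);d=B-A
    print(z,(A+B)/2,np.linalg.norm(d),np.degrees(np.arctan2(d[1],d[0])))
s=robot.get_state();y=s["ee_rot"][:,1];x=s["ee_rot"][:,0];M=(A+B)/2
print("tool y off",y@(M-s["ee_pos"]),"x off",x@(M-s["ee_pos"]))
E
```

```text
0.127 [ 0.4252 -0.2874  0.127 ] 0.01998068469214608 -18.347743400043242
0.129 [ 0.425  -0.2887  0.129 ] 0.01989106388028677 -18.347743400043235
0.131 [ 0.4248 -0.2899  0.131 ] 0.019801443068427394 -18.347743400043125
tool y off 0.0014521047140855115 x off -0.003566223053004718
```

Call:
{"api": "send_rows", "payload": {"increments": "0 0 0 38 2.3 0 5;0 0 0 38 2.3 0 5;0 0 0 38 2.3 0 5;0 0 0 38 2.3 0 5;0 0 0 38 2.3 0 5"}}

```text
time: 10.38
ee_pos: [0.4942, -0.1077, 0.1846]
ee_rot: [[0.313, 0.95, -0.004], [0.95, -0.313, 0.001], [0.0, -0.004, -1.0]]
ft_force: [0.3, -0.3, -0.5]
width: 0.0134
```

Call:
{"api": "send_rows", "payload": {"increments": "0 0 0 38 2.3 0 5;0 0 0 38 2.3 0 5;0 0 0 38 2.3 0 5;0 0 0 38 2.3 0 5;0 0 0 0 0 20 5"}}

```text
time: 10.8
ee_pos: [0.5548, 0.0378, 0.1678]
ee_rot: [[0.305, 0.952, 0.005], [0.952, -0.305, 0.003], [0.005, 0.004, -1.0]]
ft_force: [0.8, 0.2, -1.7]
width: 0.0129
```

Call:
{"api": "send_rows", "payload": {"increments": "0 0 0 0 0 0 5;0 0 0 0 0 0 5;0 0 0 0 0 0 5"}}

```text
time: 11.05
ee_pos: [0.5503, 0.031, 0.1657]
ee_rot: [[0.313, 0.95, -0.003], [0.95, -0.313, -0.0], [-0.001, -0.003, -1.0]]
ft_force: [0.9, -0.2, -1.4]
width: 0.0133
```

```bash
python3 - <<'E'
from h import *
go(.5546,.0348,.155,72)
s=cams.capture("side")
crop("side",225,130,80,80,9,"e.png",s)
E
```

```text
t 11.05 pos [0.5503 0.031  0.1657] yaw 71.75 F [ 0.9048 -0.24   -1.3826] w 0.0133 tz [-0.0032 -0.0003 -1.    ]
 shift tool mm [ 5.   3.  10.7] rows 0.29214836801099925
 turn z -0.25
```

View pics/e.png

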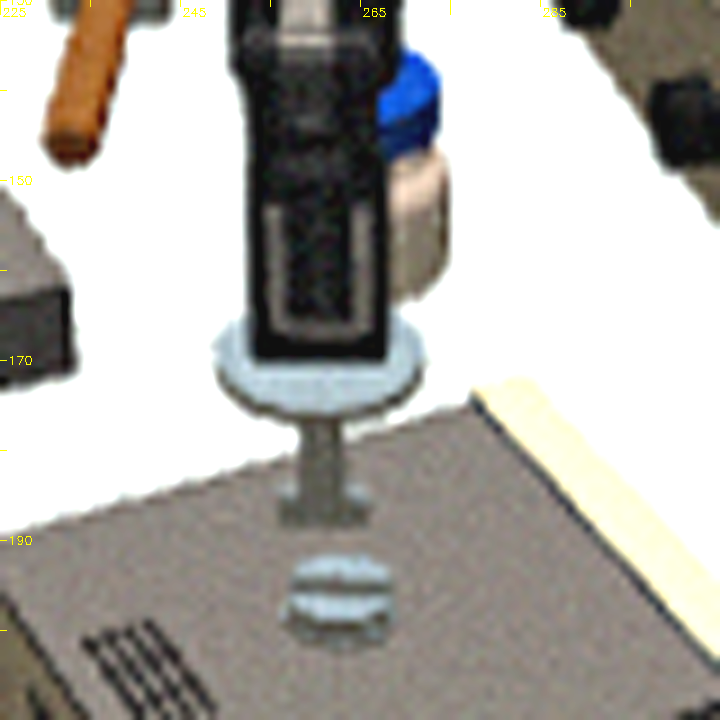

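The key hangs upright above the screw, slightly to the left. The blade is at (323,515) and the slot at (340,585) in the crop. I'll correct for that.

Call:
{"api": "send_rows", "payload": {"increments": "0 0 0 5 3 5 5;0 0 0 0 0 4.5 5;0 0 0 0 0 0 5;0 0 0 0 0 0 5"}}

```text
time: 11.43
ee_pos: [0.5557, 0.0351, 0.1568]
ee_rot: [[0.313, 0.95, -0.001], [0.95, -0.313, -0.0], [-0.0, -0.001, -1.0]]
ft_force: [0.2, 0.3, -1.4]
width: 0.0132
```

```bash
python3 - <<'E'
from h import *
go(.5546,.0348,.148,72)
s=cams.capture("side");np.save("s2.npy",s)
crop("side",245,170,35,35,20,"f.png",s)
E
```

```text
t 11.43 pos [0.5557 0.0351 0.1568] yaw 71.78 F [ 0.2294  0.2739 -1.3714] w 0.0132 tz [-0.0008 -0.0001 -1.    ]
 shift tool mm [-0.7 -1.   8.8] rows 0.21328096399712165
 turn z -0.22
```

View pics/f.png

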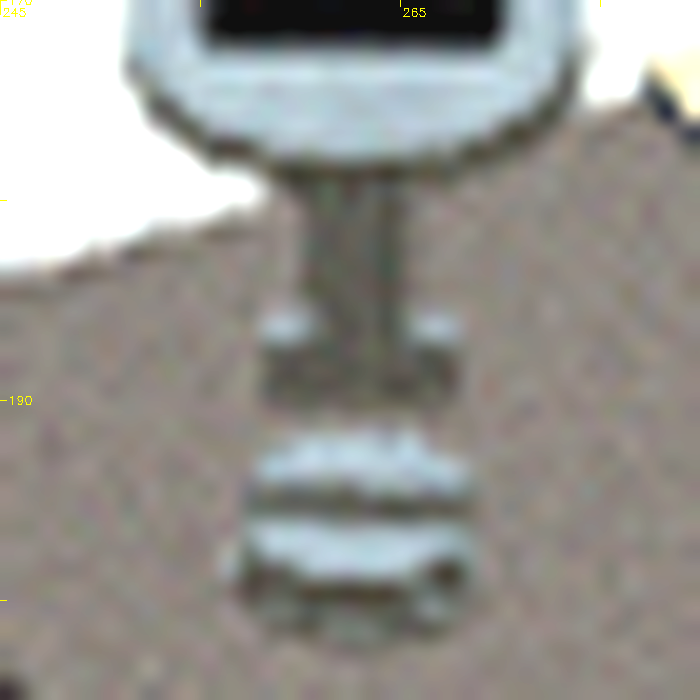

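```bash
python3 - <<'E'
from h import *
c=lambda x,y,s,ox,oy:(ox+(x+.5)/s-.5,oy+(y+.5)/s-.5)
s=robot.get_state();R=s["ee_rot"]
b=ray("side",*c(360,408,20,245,170),.0973);l=ray("side",*c(358,499,20,245,170),.0835)
print(b,l,"near-edge -> slot in tool mm",(R.T@(l-b)*1000),"subtract 1.5 for half blade in x")
b2=proj("side",[s["ee_pos"]-R[:,0]*.0015-R[:,1]*.0008+[0,0,-.0595]]);print(b2,c(360,408,20,245,170))
E
```

```text
[0.5541 0.0337 0.0973] [0.5545 0.0364 0.0835] near-edge -> slot in tool mm [ 2.5987 -0.4736 13.7996] subtract 1.5 for half blade in x
[[262.7268 189.6962]] (262.525, 189.925)
```

Call:
{"api": "send_rows", "payload": {"increments": "0 0 0 0 -0.6 5 5;0 0 0 0 0 5 5;0 0 0 0 0 3 5;0 0 0 0 0 2 5;0 0 0 0 0 0 5"}}

```text
time: 11.9
ee_pos: [0.5549, 0.0357, 0.1413]
ee_rot: [[0.312, 0.95, -0.001], [0.95, -0.312, -0.0], [-0.001, -0.001, -1.0]]
ft_force: [-0.6, -0.4, -0.9]
width: 0.0132
```

Call:
{"api": "send_rows", "payload": {"increments": "0 0 0 0 0 1.5 5;0 0 0 0 0 1 5;0 0 0 0 0 0 5"}}

```text
time: 12.15
ee_pos: [0.5555, 0.0355, 0.1395]
ee_rot: [[0.312, 0.95, -0.0], [0.95, -0.312, -0.001], [-0.001, 0.0, -1.0]]
ft_force: [-0.4, 0.0, -2.8]
width: 0.0134
```

```bash
python3 - <<'E'
from h import *
go(.5546,.0348,.138,-0.6)
s=cams.capture("side")
crop("side",245,170,35,35,20,"g.png",s)
E
```

```text
t 12.15 pos [0.5555 0.0355 0.1395] yaw 71.81 F [-0.3678  0.0337 -2.8311] w 0.0134 tz [-0.     -0.0005 -1.    ]
 shift tool mm [-1.  -0.6  1.5] rows 0.04578279478827028
 turn z 72.41
```

View pics/g.png

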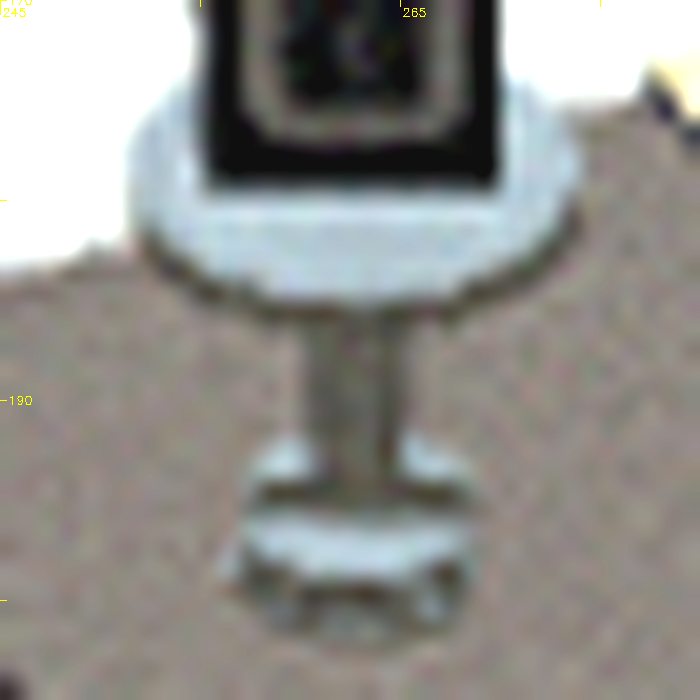

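The blade is down in the slot. I'll turn clockwise.

Call:
{"api": "send_rows", "payload": {"increments": "0 0 5 0 0 0.5 5;0 0 5 0 0 0 5;0 0 5 0 0 0 5;0 0 5 0 0 0 5;0 0 5 0 0 0 5"}}

```text
time: 12.62
ee_pos: [0.5548, 0.0344, 0.1392]
ee_rot: [[0.688, 0.726, -0.001], [0.726, -0.688, -0.003], [-0.003, 0.001, -1.0]]
ft_force: [-2.1, -3.6, 0.6]
width: 0.0135
```

```bash
cat > st.py <<'E'
from h import *
s=robot.get_state();R=s["ee_rot"];print(s["time"],s["ee_pos"],"yaw",np.degrees(np.arctan2(R[1,0],R[0,0])),s["ft_force"],"T",s["torque"],s["width"])
E
python3 st.py
```

```text
12.6167 [0.5548 0.0344 0.1392] yaw 46.54352069630781 [-2.1423 -3.5703  0.625 ] T [-0.9402  0.5461  0.0705] 0.013519853766983482
```

Call:
{"api": "send_rows", "payload": {"increments": "0 0 5 0 0 0 5;0 0 5 0 0 0 5;0 0 5 0 0 0 5;0 0 5 0 0 0 5;0 0 5 0 0 0 5"}}

```text
time: 13.03
ee_pos: [0.5546, 0.0344, 0.1392]
ee_rot: [[0.93, 0.367, -0.002], [0.367, -0.93, -0.003], [-0.003, 0.002, -1.0]]
ft_force: [-3.0, -4.7, 1.1]
width: 0.0128
```

```bash
python3 st.py
```

```text
13.0333 [0.5546 0.0344 0.1392] yaw 21.539132341297734 [-2.9848 -4.6729  1.1097] T [-1.0341  0.6449  0.1048] 0.012799163010864392
```

Call:
{"api": "send_rows", "payload": {"increments": "0 0 5 0 0 0 5;0 0 5 0 0 0 5;0 0 3 0 0 0 5;0 0 2 0 0 0 5;0 0 0 0 0 0 5"}}

```text
time: 13.45
ee_pos: [0.5545, 0.0345, 0.1391]
ee_rot: [[0.993, 0.118, -0.002], [0.118, -0.993, -0.003], [-0.002, 0.003, -1.0]]
ft_force: [-3.1, -4.1, -0.1]
width: 0.0135
```

```bash
python3 st.py; python3 -c "
from h import *
crop('side',240,165,45,45,15,'k.png')"
```

```text
13.45 [0.5545 0.0345 0.1391] yaw 6.754442176091139 [-3.1104 -4.1218 -0.0541] T [-1.0237  0.8464  0.0028] 0.013477775932088048
```

View pics/k.png

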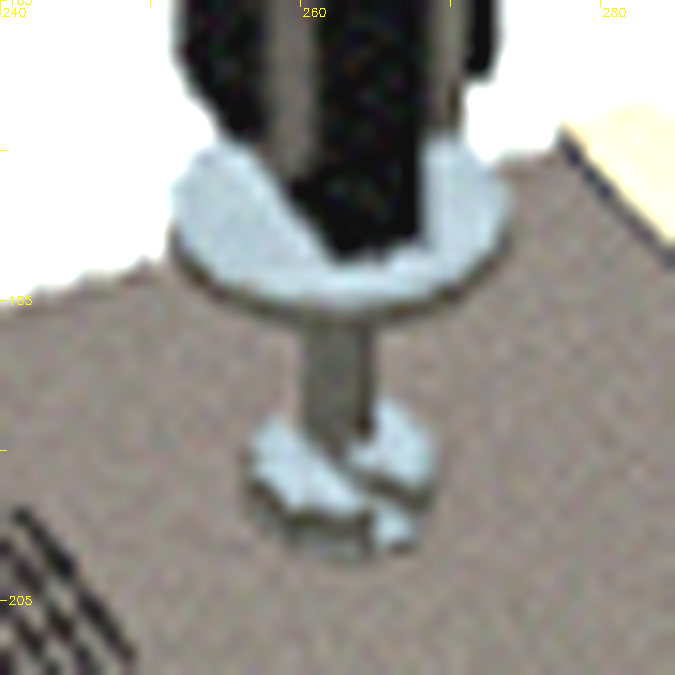

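The screw follows: the slot now runs toward the lower right in the image. I'll continue to the stop.

Call:
{"api": "send_rows", "payload": {"increments": "0 0 2 0 0 0 5;0 0 2 0 0 0 5;0 0 1 0 0 0 5;0 0 0 0 0 0 5"}}

```text
time: 13.83
ee_pos: [0.5544, 0.0347, 0.1389]
ee_rot: [[0.999, 0.032, -0.002], [0.032, -0.999, -0.002], [-0.002, 0.002, -1.0]]
ft_force: [-2.6, -4.1, 0.7]
width: 0.013
```

```bash
python3 st.py
```

```text
13.8333 [0.5544 0.0347 0.1389] yaw 1.8199359852531967 [-2.6121 -4.14    0.7452] T [-1.0794  0.858   0.0355] 0.01304207503074718
```

Call:
{"api": "send_rows", "payload": {"increments": "0 0 2 0 0 0 5;0 0 2 0 0 0 5;0 0 0 0 0 0 5"}}

```text
time: 14.08
ee_pos: [0.5544, 0.0347, 0.1389]
ee_rot: [[0.999, -0.039, -0.002], [-0.039, -0.999, -0.002], [-0.002, 0.002, -1.0]]
ft_force: [-3.4, -3.4, 1.0]
width: 0.0133
```

```bash
python3 st.py
```

```text
14.0833 [0.5544 0.0347 0.1389] yaw -2.207725555089012 [-3.4273 -3.4219  1.0296] T [-1.0522  0.8666  0.0229] 0.013281305634285465
```

Call:
{"api": "send_rows", "payload": {"increments": "0 0 2 0 0 0 5;0 0 1 0 0 0 5;0 0 0 0 0 0 5"}}

```text
time: 14.33
ee_pos: [0.5543, 0.0347, 0.1389]
ee_rot: [[0.996, -0.09, -0.002], [-0.09, -0.996, -0.002], [-0.002, 0.003, -1.0]]
ft_force: [-3.1, -3.6, 1.7]
width: 0.0134
```

```bash
python3 st.py
```

```text
14.3333 [0.5543 0.0347 0.1389] yaw -5.149160017731267 [-3.0644 -3.6432  1.7194] T [-1.0686  0.8889  0.1872] 0.01339636077022742
```

Call:
{"api": "send_rows", "payload": {"increments": "0 0 2 0 0 0 5;0 0 1 0 0 0 5;0 0 0 0 0 0 5"}}

```text
time: 14.58
ee_pos: [0.5543, 0.0348, 0.1389]
ee_rot: [[0.99, -0.141, -0.002], [-0.141, -0.99, -0.003], [-0.002, 0.003, -1.0]]
ft_force: [-4.0, -4.0, 0.3]
width: 0.0131
```

```bash
python3 st.py; python3 -c "
from h import *
crop('side',240,165,45,45,15,'k2.png')"
```

```text
14.5833 [0.5543 0.0348 0.1389] yaw -8.116035787593658 [-3.9533 -4.0309  0.3256] T [-1.0551  0.9468  0.4415] 0.013092736710285779
```

View pics/k2.png

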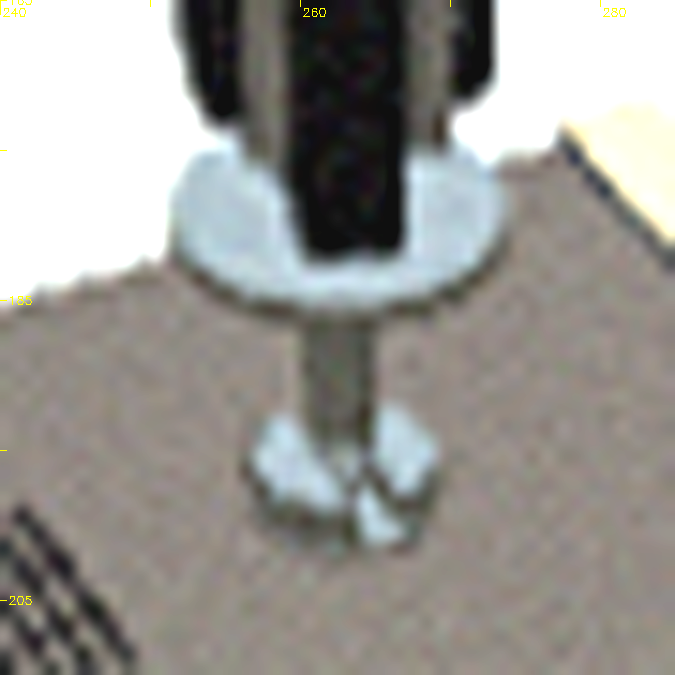

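Torque has risen to 0.44 N m, against 0.05 to turn the screw, so it is against the stop. I'll ease back within the play and lift out.

Call:
{"api": "send_rows", "payload": {"increments": "0 0 -3 0 0 0 5;0 0 -3 0 0 0 5;0 0 -3 0 0 0 5;0 0 0 0 0 0 5"}}

```text
time: 14.97
ee_pos: [0.5545, 0.0356, 0.1387]
ee_rot: [[1.0, 0.016, -0.002], [0.016, -1.0, -0.0], [-0.002, 0.0, -1.0]]
ft_force: [-2.6, -2.5, -0.4]
width: 0.0133
```

```bash
python3 st.py
```

```text
14.9667 [0.5545 0.0356 0.1387] yaw 0.910436291245506 [-2.591  -2.5475 -0.4307] T [-0.6369  0.755   0.052 ] 0.01334760680714761
```

Call:
{"api": "send_rows", "payload": {"increments": "0 0 0 0 0 -3 5;0 0 0 0 0 -4 5;0 0 0 0 0 -10 5;0 0 0 0 0 -15 5;0 0 0 0 0 -15 5"}}

```text
time: 15.38
ee_pos: [0.5564, 0.0361, 0.1878]
ee_rot: [[1.0, 0.014, 0.002], [0.014, -1.0, 0.001], [0.002, -0.001, -1.0]]
ft_force: [0.6, 0.0, -0.4]
width: 0.0132
```

Call:
{"api": "send_rows", "payload": {"increments": "0 0 0 -15 0 -3 5;0 0 0 -30 0 0 5;0 0 0 0 0 0 5;0 0 0 0 0 0 5"}}

```text
time: 15.72
ee_pos: [0.51, 0.0355, 0.1903]
ee_rot: [[1.0, 0.014, 0.001], [0.014, -1.0, 0.001], [0.001, -0.001, -1.0]]
ft_force: [1.2, 0.6, -0.9]
width: 0.0135
```

```bash
python3 st.py; python3 - <<'E'
from h import *
s=cams.capture("side");t=cams.capture("top");np.save("s3.npy",s)
crop("side",210,130,110,110,6,"m.png",s);crop("side",252,186,20,20,30,"m1.png",s);crop("top",230,190,110,90,7,"m2.png",t)
E
```

```text
15.7167 [0.51   0.0355 0.1903] yaw 0.8136209223295255 [ 1.2193  0.6071 -0.8787] T [ 0.0854 -0.0326  0.0133] 0.013531411606934841
```

View pics/m.png

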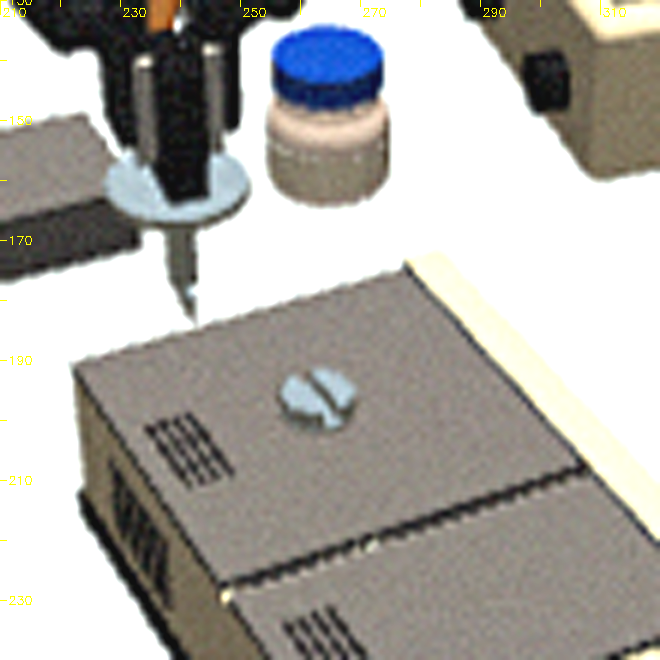

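View pics/m1.png

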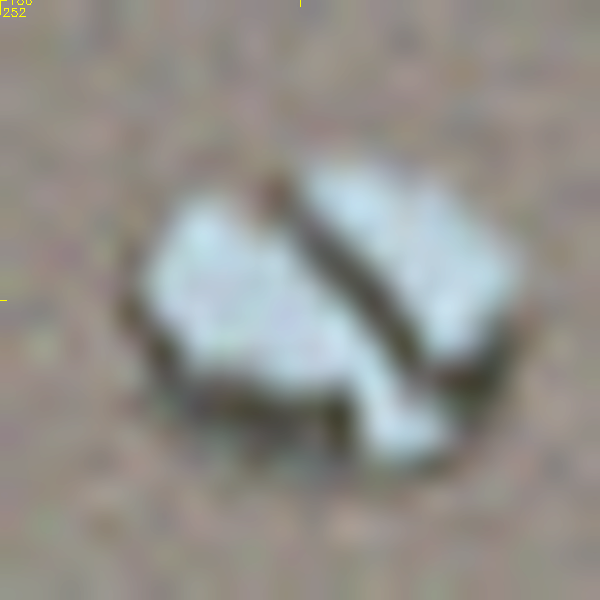

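```bash
python3 - <<'E'
from h import *
c=lambda x,y,s,ox,oy:(ox+(x+.5)/s-.5,oy+(y+.5)/s-.5)
def yaw(a,b,z=.0845):
    d=ray("side",*c(*b,30,252,186),z)-ray("side",*c(*a,30,252,186),z);return np.degrees(np.arctan2(d[1],d[0])),np.linalg.norm(d)
print(yaw((295,178),(432,365)),yaw((275,200),(415,380)),yaw((285,190),(425,370)))
# cover pad/gap reference: y axis via cover front edge in m.png
def y2(a,b,z=.076):
    d=ray("side",*c(*b,6,210,130),z)-ray("side",*c(*a,6,210,130),z);return np.degrees(np.arctan2(d[1],d[0]))
print(y2((73,367),(222,588)),y2((405,265),(588,462)))
E
```

```text
(np.float64(-82.84605573410285), np.float64(0.023171978131523815)) (np.float64(-81.45454088934561), np.float64(0.022474449885970738)) (np.float64(-81.50810049803833), np.float64(0.0225129295306952))
-80.93318372571794 -80.25346386170688
```

The slot now lies along unit y: measured -81.5°, against -80.6° for the unit's y axis. The key hangs upright at the left, and both covers are shut. Next is the return to the stand.

Call:
{"api": "send_rows", "payload": {"increments": "0 0 -7 0 0 0 5;0 0 -7 0 0 0 5;0 0 -7 0 0 0 5;0 0 -7 0 0 0 5;0 0 -7 0 0 0 5"}}

```text
time: 16.23
ee_pos: [0.5125, 0.0351, 0.1899]
ee_rot: [[0.807, 0.59, 0.003], [0.59, -0.807, 0.0], [0.002, 0.001, -1.0]]
ft_force: [-0.5, 0.7, -1.0]
width: 0.0132
```

Call:
{"api": "send_rows", "payload": {"increments": "0 0 -7 0 0 0 5;0 0 -7 0 0 0 5;0 0 -7 0 0 0 5;0 0 -7 0 0 0 5;0 0 -7 0 0 0 5"}}

```text
time: 16.65
ee_pos: [0.5125, 0.0351, 0.1898]
ee_rot: [[0.323, 0.946, 0.003], [0.946, -0.323, 0.0], [0.001, 0.002, -1.0]]
ft_force: [0.2, -0.0, -1.6]
width: 0.0132
```

```bash
python3 - <<'E'
from h import *
go(.425,-.2902,.19,71.6)
E
```

```text
t 16.65 pos [0.5125 0.0351 0.1898] yaw 71.16 F [ 0.1801 -0.0024 -1.5947] w 0.0132 tz [ 0.0026  0.0002 -1.    ]
 shift tool mm [-336.1   22.3   -0.4] rows 8.078442048114896
 turn z -0.44
```

Call:
{"api": "send_rows", "payload": {"increments": "0 0 0 -37 2.5 0 5;0 0 0 -37 2.5 0 5;0 0 0 -37 2.5 0 5;0 0 0 -37 2.5 0 5;0 0 0 -37 2.5 0 5"}}

```text
time: 17.07
ee_pos: [0.4628, -0.1459, 0.1901]
ee_rot: [[0.328, 0.945, 0.003], [0.945, -0.328, -0.001], [-0.0, 0.003, -1.0]]
ft_force: [0.3, -0.3, -1.2]
width: 0.0135
```

Call:
{"api": "send_rows", "payload": {"increments": "0 0 0 -37 2.5 0 5;0 0 0 -37 2.5 0 5;0 0 0 -37 2.5 0 5;0 0 0 -37 2.5 0 5"}}

```text
time: 17.4
ee_pos: [0.4232, -0.2898, 0.19]
ee_rot: [[0.329, 0.944, 0.003], [0.944, -0.329, -0.002], [-0.001, 0.003, -1.0]]
ft_force: [0.9, 0.7, -0.9]
width: 0.0132
```

Call:
{"api": "send_rows", "payload": {"increments": "0 0 0 0 0 0 5;0 0 0 0 0 0 5;0 0 0 0 0 0 5"}}

```text
time: 17.65
ee_pos: [0.4232, -0.2872, 0.1894]
ee_rot: [[0.329, 0.944, 0.001], [0.944, -0.329, 0.0], [0.0, 0.001, -1.0]]
ft_force: [-0.4, 0.3, -1.6]
width: 0.0131
```

```bash
python3 - <<'E'
from h import *
go(.425,-.2902,.13,71.6)
crop("side",190,270,100,130,6,"n.png")
E
```

```text
t 17.65 pos [ 0.4232 -0.2872  0.1894] yaw 70.78 F [-0.3766  0.2503 -1.5528] w 0.0131 tz [ 0.0011  0.     -1.    ]
 shift tool mm [-2.2  2.7 59.4] rows 1.4277354147381918
 turn z -0.82
```

View pics/n.png

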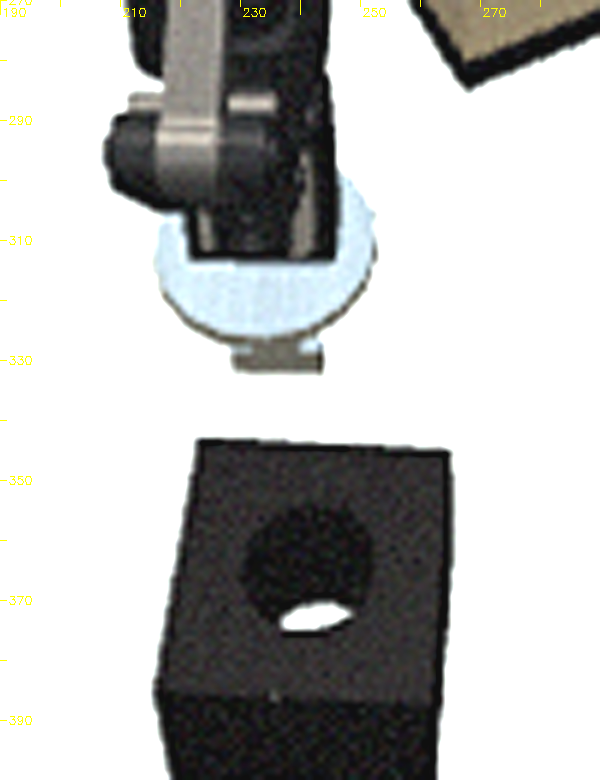

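```bash
python3 - <<'E'
from h import *
c=lambda x,y,s,ox,oy:(ox+(x+.5)/s-.5,oy+(y+.5)/s-.5)
print(ray("side",*c(308,569,6,190,270),.05), ray("side",*c(277,372,6,190,270),.130))
E
```

```text
[ 0.4234 -0.2911  0.05  ] [ 0.4214 -0.2882  0.13  ]
```

Call:
{"api": "send_rows", "payload": {"increments": "0 0 -0.8 -2.2 2.5 20 5;0 0 0 0 0 10 5;0 0 0 0 0 0 5;0 0 0 0 0 0 5"}}

```text
time: 18.03
ee_pos: [0.4236, -0.2881, 0.1585]
ee_rot: [[0.314, 0.949, -0.002], [0.949, -0.314, 0.002], [0.001, -0.002, -1.0]]
ft_force: [0.5, -0.8, -2.5]
width: 0.0134
```

```bash
python3 - <<'E'
from h import *
go(.425,-.2902,.0675,71.6)
crop("side",190,270,100,130,6,"o.png")
E
```

```text
t 18.03 pos [ 0.4236 -0.2881  0.1585] yaw 71.70 F [ 0.4635 -0.7916 -2.4713] w 0.0134 tz [-0.0018  0.0017 -1.    ]
 shift tool mm [-1.7  2.2 91. ] rows 2.1836821318160524
 turn z 0.1
```

View pics/o.png

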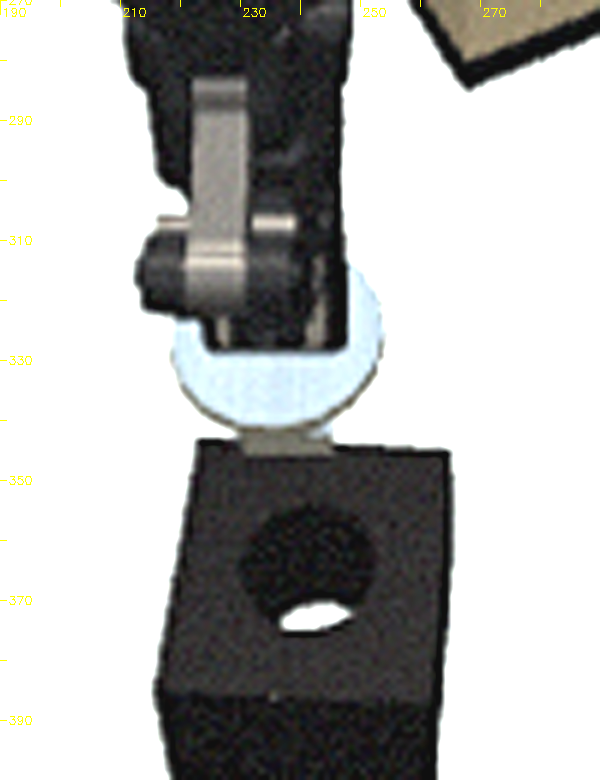

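Call:
{"api": "send_rows", "payload": {"increments": "0 0 0 -1.8 1.5 10 5;0 0 0 0 0 20 5;0 0 0 0 0 15 5;0 0 0 0 0 10 5;0 0 0 0 0 0 5"}}

```text
time: 18.5
ee_pos: [0.4236, -0.2908, 0.102]
ee_rot: [[0.315, 0.949, -0.003], [0.949, -0.315, 0.002], [0.001, -0.003, -1.0]]
ft_force: [-0.4, 0.5, -1.3]
width: 0.0131
```

```bash
python3 - <<'E'
from h import *
go(.425,-.2902,.0675,71.6)
crop("side",190,270,100,130,6,"p.png")
E
```

```text
t 18.50 pos [ 0.4236 -0.2908  0.102 ] yaw 71.62 F [-0.4169  0.4996 -1.3148] w 0.0131 tz [-0.0027  0.0024 -1.    ]
 shift tool mm [ 0.9  1.2 34.5] rows 0.8290367374354808
 turn z 0.02
```

View pics/p.png

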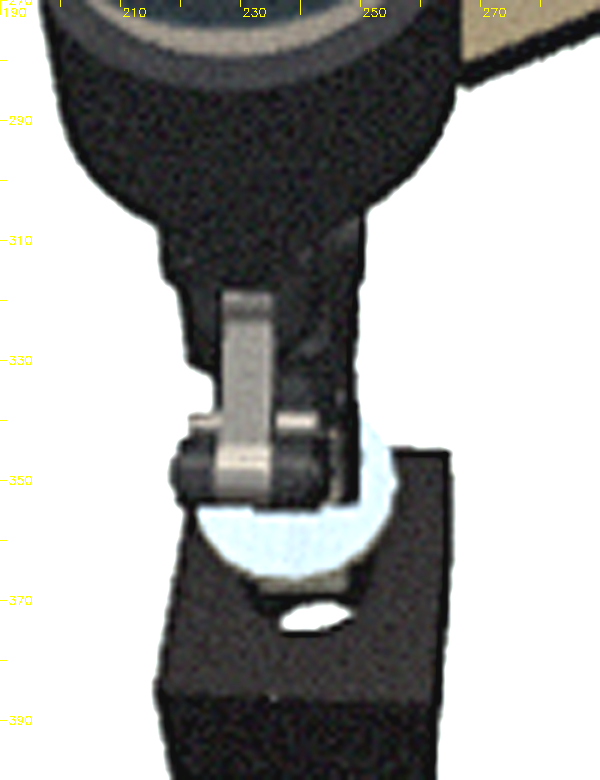

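The blade is entering the hole with clearance (about 305,590 in the crop). I'll continue down.

Call:
{"api": "send_rows", "payload": {"increments": "0 0 0 0.5 1 10 5;0 0 0 0 0 10 5;0 0 0 0 0 8 5;0 0 0 0 0 3 5;0 0 0 0 0 0 5"}}

```text
time: 18.97
ee_pos: [0.4252, -0.2911, 0.072]
ee_rot: [[0.315, 0.949, -0.002], [0.949, -0.315, 0.001], [0.001, -0.002, -1.0]]
ft_force: [-0.4, 0.1, -1.4]
width: 0.0132
```

Call:
{"api": "send_rows", "payload": {"increments": "0 0 0 0 0 2 5;0 0 0 0 0 1 5;0 0 0 0 0 0 5"}}

```text
time: 19.22
ee_pos: [0.4261, -0.2919, 0.0703]
ee_rot: [[0.315, 0.949, 0.0], [0.949, -0.315, -0.0], [-0.0, 0.0, -1.0]]
ft_force: [-0.4, -0.2, -1.0]
width: 0.013
```

Call:
{"api": "send_rows", "payload": {"increments": "0 0 0 0 0 1.5 5;0 0 0 0 0 1 5;0 0 0 0 0 0 5"}}

```text
time: 19.47
ee_pos: [0.4259, -0.2918, 0.0676]
ee_rot: [[0.315, 0.949, 0.0], [0.949, -0.315, -0.0], [-0.0, 0.0, -1.0]]
ft_force: [-0.1, 0.5, -1.0]
width: 0.0132
```

Call:
{"api": "send_rows", "payload": {"increments": "0 0 0 0 0 1 5;0 0 0 0 0 0 5"}}

```text
time: 19.63
ee_pos: [0.4259, -0.2918, 0.0675]
ee_rot: [[0.315, 0.949, 0.0], [0.949, -0.315, -0.0], [-0.0, 0.0, -1.0]]
ft_force: [-1.6, 1.8, 5.2]
width: 0.0131
```

It is seated (contact of 5 N). I'll release gently.

Call:
{"api": "send_rows", "payload": {"increments": "0 0 0 0 0 0 18;0 0 0 0 0 0 22;0 0 0 0 0 0 30;0 0 0 0 0 0 50;0 0 0 0 0 0 70"}}

```text
time: 20.05
ee_pos: [0.426, -0.2918, 0.0666]
ee_rot: [[0.315, 0.949, 0.0], [0.949, -0.315, -0.0], [-0.0, 0.0, -1.0]]
ft_force: [0.1, 0.6, -0.4]
width: 0.0531
```

Call:
{"api": "send_rows", "payload": {"increments": "0 0 0 0 0 0 70;0 0 0 0 0 0 70;0 0 0 0 0 -10 70;0 0 0 0 0 -30 70;0 0 0 0 0 -40 70"}}

```text
time: 20.47
ee_pos: [0.4236, -0.2898, 0.1452]
ee_rot: [[0.315, 0.949, -0.005], [0.949, -0.315, 0.005], [0.003, -0.007, -1.0]]
ft_force: [1.3, 0.0, 0.1]
width: 0.07
```

Call:
{"api": "send_rows", "payload": {"increments": "0 0 0 0 0 -30 70;0 0 0 -40 -10 -10 70;0 0 0 -40 -10 0 70;0 0 0 -40 0 0 70;0 0 0 -30 0 0 70"}}

```text
time: 20.88
ee_pos: [0.359, -0.4299, 0.1882]
ee_rot: [[0.316, 0.949, 0.001], [0.949, -0.316, -0.003], [-0.002, 0.002, -1.0]]
ft_force: [0.7, -0.6, 1.1]
width: 0.0698
```

Call:
{"api": "send_rows", "payload": {"increments": "0 0 0 0 0 0 70;0 0 0 0 0 0 70;0 0 0 0 0 0 70;0 0 0 0 0 0 70"}}

```text
time: 21.22
ee_pos: [0.3604, -0.4259, 0.1867]
ee_rot: [[0.314, 0.949, -0.0], [0.949, -0.314, 0.001], [0.001, -0.0, -1.0]]
ft_force: [0.5, 0.5, 0.3]
width: 0.0696
```

```bash
python3 st.py; python3 - <<'E'
from h import *
s=cams.capture("side");t=cams.capture("top")
cv2.imwrite("pics/q.png",cv2.resize(s[:,:,::-1],(800,600),interpolation=cv2.INTER_CUBIC))
cv2.imwrite("pics/q2.png",cv2.resize(t[:,:,::-1],(800,600),interpolation=cv2.INTER_CUBIC))
crop("side",208,330,70,75,8,"q3.png",s)
E
```

```text
21.2167 [ 0.3604 -0.4259  0.1867] yaw 71.68930613026504 [0.4594 0.4626 0.2641] T [-0.0109 -0.0285 -0.0235] 0.06956650030107459
```

View pics/q.png

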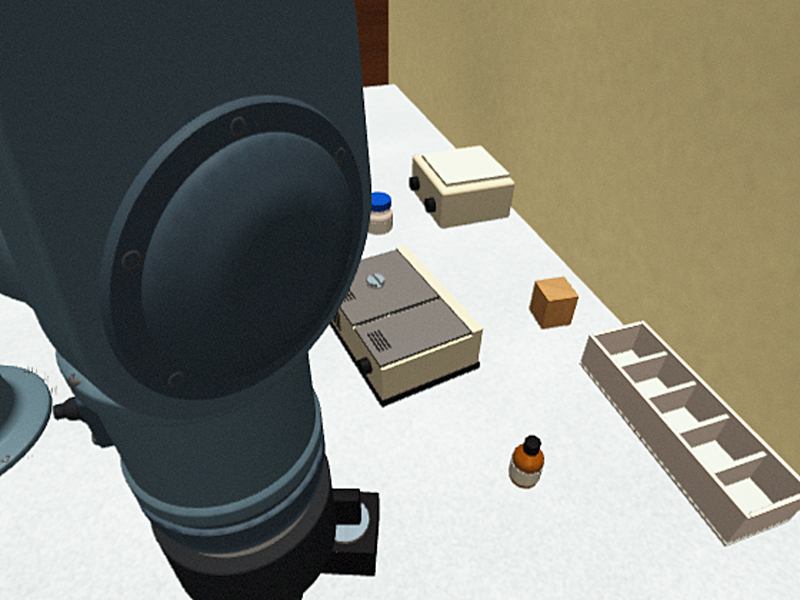

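View pics/q2.png

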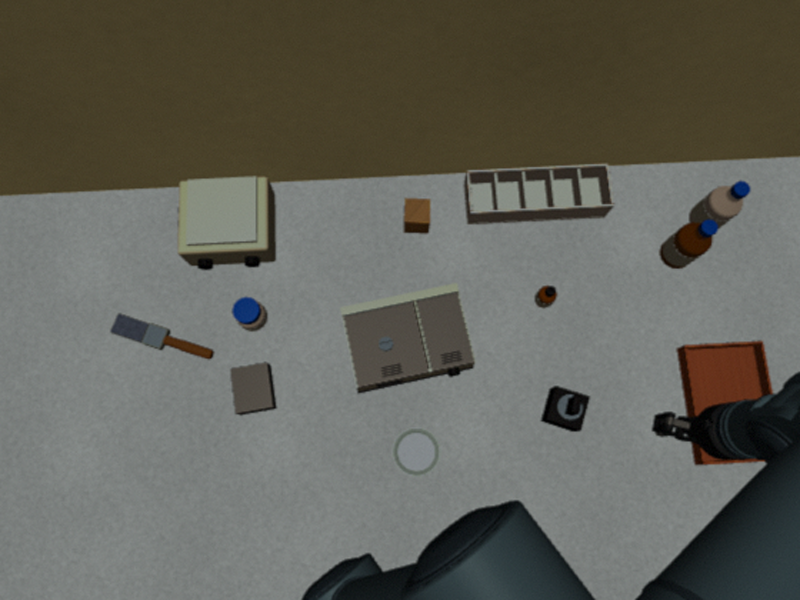

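View pics/q3.png

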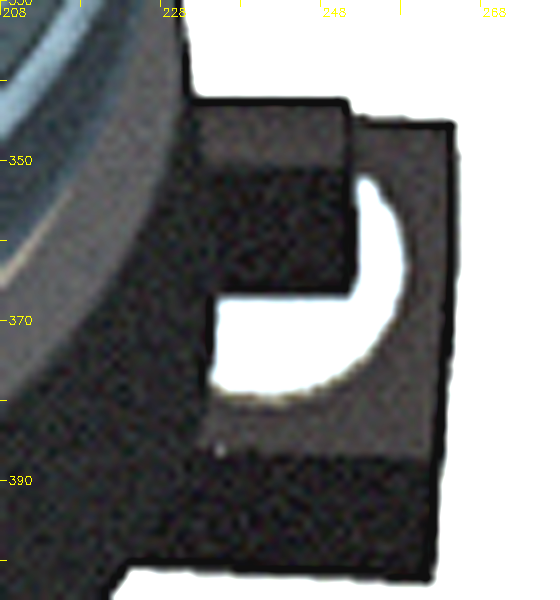

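Both covers are shut, the slot lies along unit y, the key is upright and seated in its stand, and the bystanders sit at the same pixels as before. Handing in.

```bash
python3 -c "
from cell import job
print(job.finish_job())"
```

```text
the job is handed in; nothing more can be done
None
```

I pressed the narrow cover shut, then the wide one. I then took the key, turned the captive screw clockwise to its stop, put the key back upright in its stand, and handed the job in at about 21 s of robot time.

**Last checks:**
- **Covers:** both lie flat and stayed shut in the last views from both cameras. The press on the wide cover peaked at about 57 N at the wrist, firmer than the roughly 10 N the catch needs.
- **Screw:** the turning moment rose from about 0.05 to 0.44 N m, which is the stop. The slot measured about -81.5°, against -80.6° for the unit's y axis.
- **Key:** it stands upright, with its collar on the stand, a millimetre or two off its first position within the loose hole. In the last side picture the arm partly hid it; the top view was clear.
- **Bystanders:** they sit at the same pixels as at the start in the top view, and the arm is clear of everything.

No checks failed or disagreed.

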